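Clear the light path and hold the glass cell in it

ROBOT

A 7-joint arm with a two-finger parallel gripper is mounted at the origin on the work surface. World frame = base frame: x ahead of the robot, y to its left, z up, the work surface at z = 0. Lengths are in m, angles in rad, forces in N, time in s.
With the tool pointing down it reaches from about 0.4 to 0.875 m from the base axis. Payload 19.3 kg.
Tool frame: the origin (TCP) lies between the finger pads; the fingertips stand 19 mm ahead of it and the grasp point (between the pads) is the TCP; z points along the fingers, y is the direction in which the jaws open and shut (so a half turn about z gives the same grasp; the last joint's range is limited). The gripper opens to 85 mm and grips with 20 to 120 N. Pads are 22 mm wide; open, the fingers measure 114 mm over their backs; the gripper's body (76 mm by 85 mm) begins 54 mm behind the grasp point. The pads swing forward as they close: fully open they stand 13 mm farther back than shut.
Start: joints at [-1.377, 0.521, -0.036, 1.599, 0.021, 1.021, -0.113], TCP at [0.163, 0.603, 0.221] pointing down, gripper open.
Joint ranges: [-2.91, 2.91], [-0.3, 2.13], [-1.5, 1.42], [0.17, 2.43], [-1.26, 4.41], [0.16, 1.93], [-2.52, 2.52]. Speed limits (rad/s): [1.89, 1.89, 2.39, 2.39, 3.01, 3.01, 3.01].

INTERFACE

Orientations are given as [roll, pitch, yaw] about the fixed x, y, z axes, in that order (R = Rz(yaw) Ry(pitch) Rx(roll)).
In Python, from workcell import status, imaging, bot gives the robot as it stands.
- The arm moves only by the shell command python3 -m handwheel 'ROWS' [FORCE]. ROWS is JSON, a list of rows, each an object with "offset": the shift along the tool's x, y, z in mm, a list of three; "rot": the turn, a rotation vector about the tool's x, y, z in degrees, a list of three; "claw": the opening, from -1 (shut) to 1 (fully open). A call has 1 to 12 rows; each row shifts and turns the commanded pose from where the row before left it, along the tool's axes as they then stand; what a row does not reach is not made up. A row lasts 1/10 s, in which the tool goes at most 50 mm and 8.59 degrees, less where a joint would pass 70% of its speed; a pose out of reach is approached as far as the arm can. A call is refused whole if a number of a shift passes 50 or a number of a turn 8.59, either way. A call with a gripper value outside its range is refused whole. The fingers move at their own pace and stop on an object; FORCE is the grip in N (left out, the last holds). Time passes only in rows, so rows that do not move let the fingers close. It gives the time, the measured TCP pose, the force and the opening at its end, in the units of the state.
- status.observe(): the state, without advancing time (a new reading comes with each control period).
- imaging.grab_frame(name): name is "scene" or "top"; returns a dict with "color" (480x640x3 uint8, red, green, blue), "range_z" (480x640 float32, m along the optical axis (not along the pixel's ray), 0 where there is no reading), "fx", "fy", "cx", "cy" (pixels), "camera_from_world" (4x4, takes a point from world to camera coordinates). Camera axes: x right, y down, z forward; pixel columns grow to the right and rows downward; lengths in m; the calibration is good to about 2 mm. A picture is of the moment at which its call begins.
- bot.job_done(): hands the job in, once; it reports no verdict.
Trained networks look in the newest picture that a camera, given by its name, has taken for a name from the list of things; names that differ only in an ending like _2 or _b are one class to them, and where a whole thing is asked for, a point or a joint stands for the part that bears it (a point fixed in the world has none). Each returns a list of dicts, best first, with "conf" (0 to 1); they miss things now and then, are a little off and sometimes report something else, mostly with a low value. They report only what shows in the picture. A call takes as long as a camera call. They do not tell look-alikes from the thing itself.
- imaging.regions_of(thing, camera): "region" (480x640 bool, what is visible of it) and "box" ([centre column, centre row, width, height] in pixels, round what is visible of it).
- imaging.mark_of(thing, camera): "uv" ([column, row] in pixels: a listed point, or the origin of a listed thing).
The state is a dict: "clock": time; "qpos": joint angles; "qd": joint speeds; "joint_efforts": joint torques, N m; "position": TCP position; "tool_rot": TCP orientation; "force": force on the tool from outside, world axes, zero at the start; "moment": the same for the moment, N m; "grip_width": finger opening in m.
Only numpy, scipy, OpenCV 4.12 (cv2) and the standard library are available. Lean on these libraries where they do the work, as an engineer would, in place of code of your own. Each camera call takes 0.05 s, during which the arm holds its last target.

TASK

Two closed cartons were left on top of each other in the light path of the reader, between its lamp and its receiver: stack both squarely, edges flush, on the carton that stands alone on the bench, making one column of three. Then take the long glass cell out of its stand by its frosted side faces only, never touching the clear end windows, and hold it upright, free of everything, midway between lamp and receiver with its middle on the light axis and its clear windows facing the lamp and the receiver. Finish while holding it there, do not let go or put it down, and leave the other things where they are.

Things in the scene. Friction and masses are not known exactly. Their poses are not given: they have to be found in the camera images.
- reader: fixed transmission reader: a dark steel base plate 120 (its x) x 330 (its y) x 12 mm, with two cream housings, 75 (x) x 60 (y) mm, tops 95 mm above the bench, centred at y = +128 mm (lamp) and y = -128 mm (receiver). A lens tube 28 mm across juts 13 mm inward from each, leaving 170 mm free between the tubes (196 mm between the housings). Origin at the centre of the plate's underside; the light runs along its y axis
- reader_beam (a point): the middle of the light path: on the light axis, midway between the lens tubes, 78 mm above the bench (66 mm above the base plate); its axes are those of the reader
- carton_top: closed plain cardboard carton, 95 (its x) x 60 (its y) x 42 mm high, about 0.2 kg, rigid; origin at the centre of its underside, z up. Starts lying on carton_low, between the reader's housings, long side roughly along the light
- carton_low: closed plain cardboard carton, 95 (its x) x 60 (its y) x 42 mm high, about 0.2 kg, rigid; origin at the centre of its underside, z up. Starts on the reader's base plate, 12 mm above the bench, under carton_top
- carton_base: closed plain cardboard carton, 95 (its x) x 60 (its y) x 42 mm high, about 0.2 kg, rigid; origin at the centre of its underside, z up. Stands alone on the bench to one side of the reader (left or right); foot of the column
- stand: fixed grey block 130 (its x) x 80 (its y) x 26 mm high, on the other side of the reader, with two equal pockets centred at x = -35 and x = +35 mm, each 23 (x) x 43 (y) mm and 14 mm deep; one holds the long cell, the other the short cell. Origin at the centre of its underside
- cell: the long glass cell: an empty open-topped rectangular cell 40 mm long (its x), 20 mm wide (its y, over the frosted faces), 56 mm tall, about 60 g. Its two long sides (facing +y and -y) are frosted, 36 mm long and 56 mm tall; its two ends (facing +x and -x) are clear windows. Origin at the centre of its underside, z up. Starts upright in a pocket, underside 12 mm above the bench, its x along the stand's y, its upper 42 mm standing out of the stand
- cell_mid (a point): the middle of the long cell, 28 mm above its underside; axes of the cell
- cell_frost_a: frosted side plate of the long cell that faces the cell's +y; origin at the cell's origin
- cell_frost_b: frosted side plate of the long cell that faces the cell's -y; origin at the cell's origin
- cell_window_a: clear end window of the long cell that faces the cell's +x, 13.8 mm wide, 56 mm tall; origin at the cell's origin
- cell_window_b: clear end window of the long cell that faces the cell's -x, 13.8 mm wide, 56 mm tall; origin at the cell's origin
- short_cell: the short glass cell, to be left alone in the other pocket: 22 mm long, 20 mm wide, 56 mm tall; origin at the centre of its underside
- jar: amber jar with white cap, 64 mm across, 90 mm tall, beyond the reader, to be left alone; origin at the centre of its underside
- tower: small moulded chocolate tower, 60 mm across the foot, 130 mm tall, beyond the reader, to be left alone; origin at the centre of its underside
- mould: filled praline mould, flat, 135 x 90 x 20 mm, beyond the reader, to be left alone; origin at the centre of its underside
Mind the look-alikes: they are no part of the job. Leave any blue, green or turquoise look-alike of the carton_low alone.

How it is judged:
On the way:
1. both cartons from the light path stand squarely on the third carton, released and at rest (horizontal distance between each of carton_top, carton_low and carton_base below 0.014 m and angle between the x axis of each of carton_top, carton_low and the x axis of carton_base, either way round below 0.16 rad and angle between each of carton_top, carton_low, carton_base's own z axis and vertical below 0.08 rad and contact force between each of carton_top, carton_low and the arm below 0.1 N and linear speed of each of carton_top, carton_low below 0.02 m/s and ((z of carton_top in the frame of carton_base between 0.036 and 0.048 m and z of carton_low in the frame of carton_base between 0.078 and 0.09 m) or (z of carton_low in the frame of carton_base between 0.036 and 0.048 m and z of carton_top in the frame of carton_base between 0.078 and 0.09 m))), for 0.2 s.
At the end, for the whole second after the job is handed in: Column of three upright cartons, centred within 14 mm and 9 degrees, untouched. Long cell gripped on both frosted faces, touching nothing else; its middle within 8 mm sideways, 12 mm in height, 20 mm along the light of the path's middle; turned within 9.7, upright within 7 degrees; still (all of step 1 and x of cell_mid in the frame of reader_beam between -0.008 and 0.008 m and y of cell_mid in the frame of reader_beam between -0.02 and 0.02 m and z of cell_mid in the frame of reader_beam between -0.012 and 0.012 m and angle between the x axis of cell and the y axis of reader, either way round below 0.17 rad and angle between cell's own z axis and vertical below 0.12 rad and contact force between each of cell_frost_a, cell_frost_b and the fingers above 0.5 N and linear speed of cell below 0.02 m/s and contact force between cell and reader below 0.1 N and contact force between cell and carton_top below 0.1 N and contact force between cell and carton_low below 0.1 N and contact force between cell and carton_base below 0.1 N and contact force between cell and stand below 0.1 N and height (world z) of cell above 0.03 m); the arm keeps its last pose, push and grip.
It fails at once if the fingers touched a clear window of the long cell (contact force between any of cell_window_a, cell_window_b and the fingers above 0.3 N).
It fails at once if the long cell or a carton was tipped over (angle between any of cell, carton_top, carton_low, carton_base's own z axis and vertical above 0.7 rad).
It fails at once if the lowest carton of the column was shoved away (distance of carton_base from where it was at the start of the episode above 0.04 m).
It fails at once if the short cell, the jar, the tower or the mould was moved (distance of any of short_cell, jar, tower, mould from where it was at the start of the episode above 0.03 m).
It also fails if it takes over 72 s, if anything falls off the work surface, if the arm or the gripper's body presses on something with over 40 N, if the wrist force passes 120 N, or if a joint passes its speed limit or range.

## Working session

There is one attempt and no reset: what is moved stays moved. The work goes in short steps, Python scripts to look and compute and a shell command to move; the robot and the scene stay as the last step left them, time stands still between calls to the robot, and variables do not carry over. Pictures are saved under pics/ and viewed, and the job is handed in when it is done.

```bash
mkdir -p pics; ls; python3 - <<'E'
from workcell import status, imaging, bot
import cv2
print(status.observe())
for n in ("scene","top"):
    f=imaging.grab_frame(n)
    cv2.imwrite(f"pics/{n}0.png",f["color"][:,:,::-1])
    print(n,f["fx"],f["fy"],f["cx"],f["cy"],f["camera_from_world"].round(4).tolist())
E
```

```text
pics
{'clock': 0.0, 'qpos': array([-1.37717722,  0.52198158, -0.0363294 ,  1.59998427,  0.02119521,
        1.0211158 , -0.11280016]), 'qd': array([ 2.31091366e-03,  1.26879108e-03, -1.66048301e-05,  1.90246895e-04,
       -1.84642314e-04,  1.06639624e-04,  1.00129600e-04]), 'joint_efforts': array([ 1.04521099e-03, -9.27092743e+01,  1.98041797e+00, -3.69925117e+01,
        1.79121463e-02,  8.28465389e-03, -2.36187952e-05]), 'position': array([0.1629255 , 0.60303714, 0.22075443]), 'tool_rot': array([-3.14049096e+00,  7.40510275e-05,  2.87776225e+00]), 'force': array([-0.01163648, -0.95641263, -0.84593891]), 'moment': array([ 0.03306685, -0.02801912,  0.01324555]), 'grip_width': 0.08527733484012877}
scene 619.4133255691178 619.4133255691178 317.79465390595686 230.54794596445828 [[-0.6475, 0.7619, 0.0187, 0.3809], [0.6117, 0.5342, -0.5835, -0.3016], [-0.4545, -0.3664, -0.8119, 1.6871], [0.0, 0.0, 0.0, 1.0]]
top 464.5984867787748 464.5984867787748 323.0005354886962 239.23860132144637 [[0.0093, -0.9998, -0.0152, 0.0159], [-0.9867, -0.0067, -0.1624, 0.5795], [0.1623, 0.0165, -0.9866, 0.8327], [0.0, 0.0, 0.0, 1.0]]
```

View pics/scene0.png

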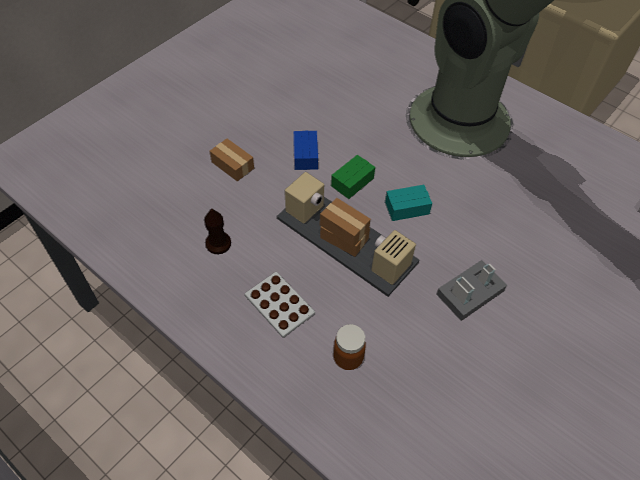

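View pics/top0.png

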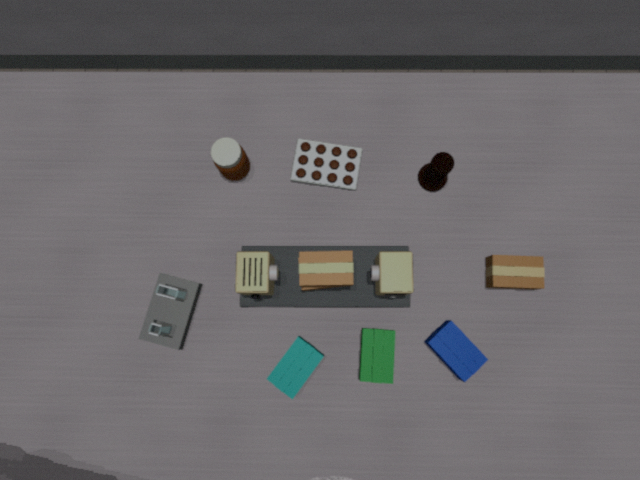

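The top view shows the stack at (326,270), the lone brown carton at (517,272), the stand at (170,312), and the turquoise, green and blue look-alikes at (296,367), (378,355) and (457,350). I'll measure from depth next.

```bash
cat > h.py <<'E'
from workcell import status, imaging, bot
import numpy as np, cv2
def cloud(f):
    v,u=np.mgrid[0:480,0:640]; z=f["range_z"].astype(float)
    p=np.stack([(u-f["cx"])/f["fx"]*z,(v-f["cy"])/f["fy"]*z,z],-1)
    T=np.linalg.inv(f["camera_from_world"]); w=p@T[:3,:3].T+T[:3,3]
    w[z<=0]=np.nan; return w
def proj(f,p):
    T=f["camera_from_world"]; c=T[:3,:3]@np.asarray(p)+T[:3,3]
    return f["fx"]*c[0]/c[2]+f["cx"], f["fy"]*c[1]/c[2]+f["cy"]
def rect(pts):
    (c,s,a)=cv2.minAreaRect((pts[:,:2]*1000).astype(np.float32))
    if s[0]<s[1]: s=s[::-1]; a=a+90
    a=(a+90)%180-90
    return np.round(c,1),np.round(s,1),round(a,1)
def top_of(w,mask,zlo,zhi):
    p=w[mask]; p=p[(p[:,2]>zlo)&(p[:,2]<zhi)]
    return p
E
python3 - <<'E'
from h import *
for cam in ("top","scene"):
    f=imaging.grab_frame(cam); w=cloud(f)
    print(cam)
    for n in ("reader","carton_top","carton_low","carton_base","stand","cell","short_cell","jar","tower","mould","cell_frost_a","cell_window_a"):
        for r in imaging.regions_of(n,cam)[:3]:
            m=r["region"]; p=w[m]; p=p[~np.isnan(p[:,0])]
            if len(p)<5: print(n,r["conf"],r["box"]); continue
            zt=np.percentile(p[:,2],97); t=p[p[:,2]>zt-0.008]
            print(n,round(r["conf"],2),np.round(r["box"]),"zmax %.3f"%zt,rect(t),len(t))
    for n in ("reader_beam","cell_mid","carton_base","carton_top","stand","reader"):
        print(n,[(np.round(r["uv"],1),round(r["conf"],2)) for r in imaging.mark_of(n,cam)[:3]])
E
```

```text
top
reader 0.83 [326. 276. 179.  62.] zmax 0.096 (array([513.3,  17. ]), array([316.2,  74.7]), -89.5) 2986
carton_top 0.9 [324. 270.  56.  37.] zmax 0.098 (array([520.6,  13.4]), array([94.7, 60.2]), -88.1) 1800
carton_top 0.33 [325. 276. 183.  64.] zmax 0.096 (array([513.,  17.]), array([316.2,  74.2]), -89.5) 2921
carton_top 0.23 [171. 293.  31.  16.] zmax 0.068 (array([477.5, 304.1]), array([40.6, 19.8]), 75.0) 109
carton_low 0.94 [380. 355.  40.  54.] zmax 0.044 (array([365.4, -81.8]), array([96.2, 60.5]), -3.7) 1760
carton_low 0.89 [296. 369.  57.  63.] zmax 0.044 (array([342.6,  69.3]), array([96.3, 59.9]), -36.3) 1751
carton_low 0.73 [454. 351.  63.  61.] zmax 0.044 (array([ 375.4, -228.2]), array([97.1, 60.4]), 42.6) 1785
carton_base 0.69 [515. 270.  62.  36.] zmax 0.044 (array([ 522.1, -345.9]), array([97.2, 60.2]), 88.1) 1660
stand 0.68 [170. 310.  66.  78.] zmax 0.028 (array([443.3, 313. ]), array([130.5,  81.4]), -14.5) 2279
cell 0.59 [171. 292.  28.  15.] zmax 0.068 (array([477.4, 304.1]), array([40.6, 19.9]), 75.5) 115
short_cell 0.73 [160. 330.  23.  12.] zmax 0.069 (
[... 2809 characters left out ...]
43.6, 315.8]), array([134.1,  82.3]), -14.4) 1170
cell_frost_a 0.71 [461. 293.  16.  23.] zmax 0.070 (array([484., 305.]), array([34.1,  8.5]), 72.6) 47
cell_frost_a 0.43 [466. 284.  11.  18.] zmax 0.071 (array([473.5, 307.2]), array([33.4, 19. ]), 67.7) 48
cell_window_a 0.41 [468. 296.   6.  10.] zmax 0.072 (array([483. , 326.1]), array([3.4, 1.4]), -5.3) 4
reader_beam [(array([232., 164.]), 0.24)]
cell_mid [(array([461.7, 288.3]), 0.79)]
carton_base [(array([232.5, 162.6]), 0.58)]
carton_top [(array([345.8, 226.5]), 0.77)]
stand [(array([468.4, 294.2]), 0.69), (array([480.9, 282.1]), 0.55)]
reader [(array([346.5, 238.4]), 0.72), (array([221.4, 241.6]), 0.41), (array([465.3, 287.7]), 0.37)]
```

```bash
python3 - <<'E'
from h import *
f=imaging.grab_frame("top")["color"][:,:,::-1]; g=imaging.grab_frame("scene")["color"][:,:,::-1]
cv2.imwrite("pics/c1.png",np.hstack([cv2.resize(f[260:360,120:220],(400,400),interpolation=2),cv2.resize(g[250:325,430:515],(400,400),interpolation=2)]))
cv2.imwrite("pics/c2.png",cv2.resize(g[120:300,200:430],(736,576),interpolation=2))
E
```

```text
(no output)
```

View pics/c1.png

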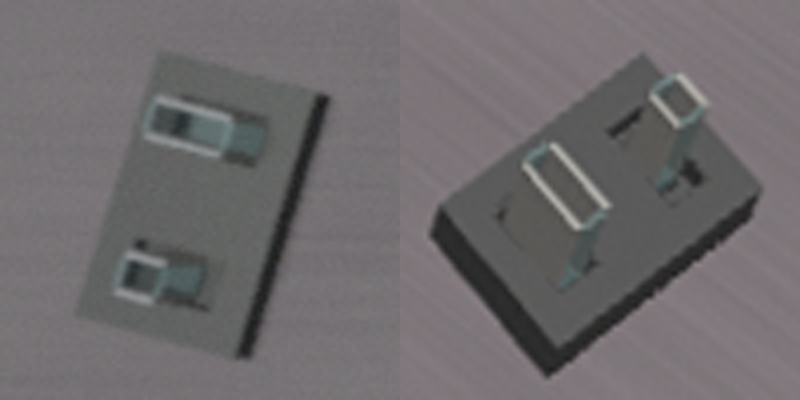

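View pics/c2.png

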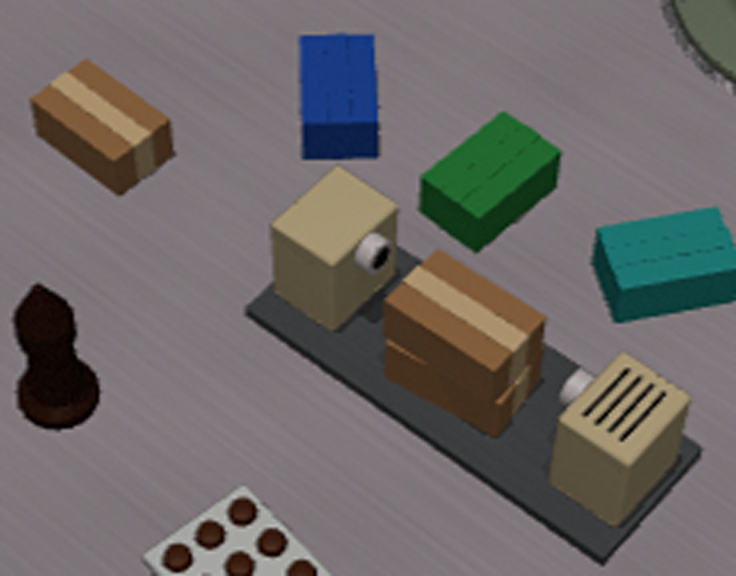

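The reddish-brown cartons at scene pixels (346,224) and (231,160) fit "plain cardboard". The blue (306,152), green (352,179) and turquoise (408,202) ones are look-alikes, so I leave them alone. The long cell is at top (170,292) and the short cell at (160,328), and the measured sizes agree (40x20 and 22x20 mm). First I turn the tool so the jaws close across the 60 mm side.

```bash
cat >> h.py <<'E'
def togo(x,y,z,yaw):
    """shift (tool axes at the END yaw, mm) and tool-z turn (deg) to reach a pose in mm/deg, tool down"""
    s=status.observe(); p=s["position"]*1000; y0=np.degrees(s["tool_rot"][2])
    d=np.array([x,y,z])-p; a=np.radians(yaw)
    turn=(y0-yaw+180)%360-180
    print("at",p.round(1),"yaw %.1f"%y0,"t %.2f"%s["clock"],"F",s["force"].round(1),"grip %.1f"%(s["grip_width"]*1000))
    print("turn_z %.1f shift x %.1f y %.1f z %.1f"%(turn,d[0]*np.cos(a)+d[1]*np.sin(a),d[0]*np.sin(a)-d[1]*np.cos(a),-d[2]))
E
python3 -m handwheel '[{"offset":[0,0,0],"rot":[0,0,8.1],"claw":1},{"offset":[0,0,0],"rot":[0,0,8.1],"claw":1},{"offset":[0,0,0],"rot":[0,0,8.1],"claw":1},{"offset":[0,0,0],"rot":[0,0,8.1],"claw":1},{"offset":[0,0,0],"rot":[0,0,8.1],"claw":1},{"offset":[0,0,0],"rot":[0,0,8.1],"claw":1},{"offset":[0,0,0],"rot":[0,0,8.1],"claw":1},{"offset":[0,0,0],"rot":[0,0,8.1],"claw":1},{"offset":[0,0,0],"rot":[0,0,8.1],"claw":1},{"offset":[0,0,0],"rot":[0,0,0],"claw":1}]' 40
python3 -c "
from h import *
togo(520.3,15,200,91.9)"
```

```text
clock: 3.1
position: [0.1628, 0.6034, 0.2213]
tool_rot: [3.141, 0.0, 1.603]
force: [-0.5, 0.5, 0.6]
grip_width: 0.0859
at [162.8 603.4 221.3] yaw 91.8 t 3.10 F [-0.5  0.5  0.6] grip 85.9
turn_z -0.1 shift x -599.9 y 337.8 z 21.3
```

```bash

python3 -m handwheel '[{"offset":[-40,22.5,0],"rot":[0,0,0],"claw":1},{"offset":[-40,22.5,0],"rot":[0,0,0],"claw":1},{"offset":[-40,22.5,0],"rot":[0,0,0],"claw":1},{"offset":[-40,22.5,0],"rot":[0,0,0],"claw":1},{"offset":[-40,22.5,0],"rot":[0,0,0],"claw":1},{"offset":[-40,22.5,0],"rot":[0,0,0],"claw":1},{"offset":[-40,22.5,0],"rot":[0,0,0],"claw":1},{"offset":[-40,22.5,0],"rot":[0,0,0],"claw":1},{"offset":[-40,22.5,0],"rot":[0,0,0],"claw":1},{"offset":[-40,22.5,0],"rot":[0,0,0],"claw":1},{"offset":[-40,22.5,0],"rot":[0,0,0],"claw":1},{"offset":[-40,22.5,0],"rot":[0,0,0],"claw":1}]'
python3 -c "
from h import *
togo(520.3,15,180,91.9)"
```

```text
clock: 4.3
position: [0.4502, 0.1314, 0.2216]
tool_rot: [3.141, -0.0, 1.611]
force: [-0.1, 0.6, 0.5]
grip_width: 0.0856
at [450.2 131.4 221.6] yaw 92.3 t 4.30 F [-0.1  0.6  0.5] grip 85.6
turn_z 0.4 shift x -118.6 y 66.2 z 41.6
```

```bash

python3 -m handwheel '[{"offset":[-40,22,0],"rot":[0,0,0.4],"claw":1},{"offset":[-40,22,10],"rot":[0,0,0],"claw":1},{"offset":[-38.6,22,20],"rot":[0,0,0],"claw":1},{"offset":[0,0,11],"rot":[0,0,0],"claw":1},{"offset":[0,0,0],"rot":[0,0,0],"claw":1},{"offset":[0,0,0],"rot":[0,0,0],"claw":1}]'
python3 - <<'E'
from h import *
togo(520.3,15,78,91.9)
for c in ("top","scene"):
    f=imaging.grab_frame(c); im=f["color"][:,:,::-1].copy()
    s=status.observe(); u,v=proj(f,s["position"]); print(c,u,v)
    cv2.imwrite(f"pics/{c}1.png",im)
f=imaging.grab_frame("scene"); cv2.imwrite("pics/s1.png",cv2.resize(f["color"][130:300,250:450,::-1],(700,595),interpolation=2))
E
```

```text
clock: 4.9
position: [0.5187, 0.0172, 0.1805]
tool_rot: [-3.141, -0.0, 1.602]
force: [-0.3, 0.3, -0.3]
grip_width: 0.0856
at [518.7  17.2 180.5] yaw 91.8 t 4.90 F [-0.3  0.3 -0.3] grip 85.6
turn_z -0.1 shift x -2.2 y 1.5 z 102.5
top 323.3302844511268 263.17242171386863
scene 347.20164144921125 192.2222259560125
```

View pics/s1.png

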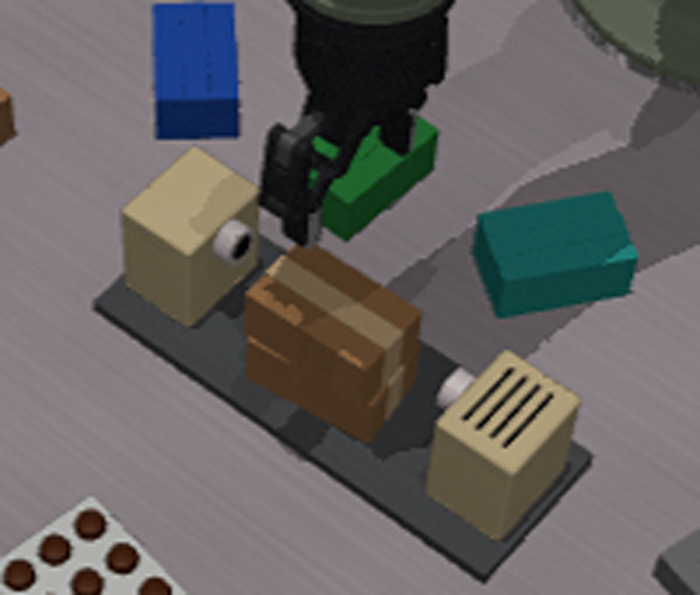

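View pics/top1.png

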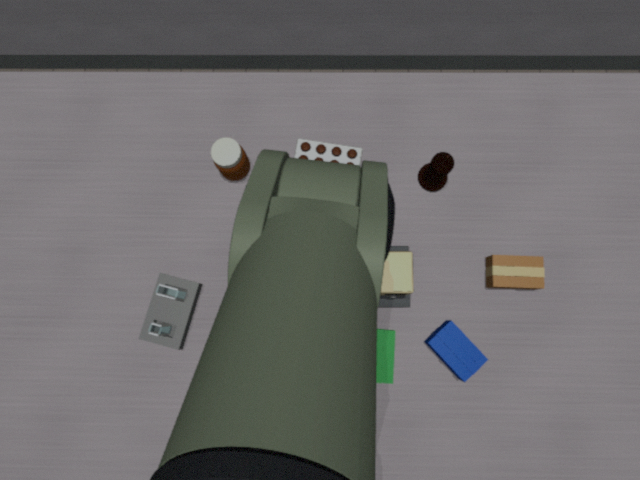

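```bash
python3 - <<'E'
from h import *
f=imaging.grab_frame("scene"); w=cloud(f)
s=status.observe(); p=s["position"]; print(p)
m=(w[...,2]>0.12)&(w[...,2]<0.2)&(abs(w[...,0]-.52)<.1)&(abs(w[...,1])<.1)
q=w[m]
for z in np.arange(.14,.2,.005):
    k=q[(q[:,2]>=z)&(q[:,2]<z+.005)]
    if len(k): print(round(z,3),len(k),"x",k[:,0].min().round(3),k[:,0].max().round(3),"y",np.percentile(k[:,1],[3,97]).round(3))
E
```

```text
[0.51907671 0.01747421 0.18099296]
```

```bash
python3 - <<'E'
from h import *
f=imaging.grab_frame("scene"); w=cloud(f)
for v in range(165,202,4): print(v,[tuple((w[v,u]*1000).round()) for u in range(326,346,5)], f["color"][v,336])
E
```

```text
165 [(np.float64(361.0), np.float64(-166.0), np.float64(-3.0)), (np.float64(354.0), np.float64(-154.0), np.float64(0.0)), (np.float64(564.0), np.float64(18.0), np.float64(305.0)), (np.float64(557.0), np.float64(24.0), np.float64(303.0))] [66 65 67]
169 [(np.float64(584.0), np.float64(10.0), np.float64(304.0)), (np.float64(582.0), np.float64(20.0), np.float64(310.0)), (np.float64(575.0), np.float64(26.0), np.float64(308.0)), (np.float64(380.0), np.float64(-104.0), np.float64(45.0))] [33 34 35]
173 [(np.float64(588.0), np.float64(13.0), np.float64(298.0)), (np.float64(588.0), np.float64(24.0), np.float64(307.0)), (np.float64(582.0), np.float64(32.0), np.float64(307.0)), (np.float64(387.0), np.float64(-97.0), np.float64(41.0))] [24 24 28]
177 [(np.float64(589.0), np.float64(14.0), np.float64(289.0)), (np.float64(586.0), np.float64(24.0), np.float64(293.0)), (np.float64(583.0), np.float64(33.0), np.float64(298.0)), (np.float64(559.0), np.float64(27.0), np.float64(272.0))] [13 13 16]
181 [(np.float64(589.0), np.float64(14.0), np.float64(277.0)), (np.float64(590.0), np.float64(27.0), np.fl
[... 678 characters left out ...]
.0), np.float64(2.0)), (np.float64(575.0), np.float64(18.0), np.float64(230.0)), (np.float64(571.0), np.float64(27.0), np.float64(234.0)), (np.float64(560.0), np.float64(31.0), np.float64(228.0))] [10  9 12]
197 [(np.float64(444.0), np.float64(-96.0), np.float64(1.0)), (np.float64(576.0), np.float64(19.0), np.float64(219.0)), (np.float64(571.0), np.float64(28.0), np.float64(222.0)), (np.float64(420.0), np.float64(-68.0), np.float64(3.0))] [13 14 17]
201 [(np.float64(462.0), np.float64(-82.0), np.float64(14.0)), (np.float64(445.0), np.float64(-79.0), np.float64(1.0)), (np.float64(498.0), np.float64(-25.0), np.float64(96.0)), (np.float64(490.0), np.float64(-17.0), np.float64(95.0))] [82 58 37]
```

```bash
python3 - <<'E'
from h import *
f=imaging.grab_frame("scene"); 
for p in [(.561,.006,.175),(.561,.028,.175),(.576,.006,.175),(.576,.028,.175),(.576,.028,.215),(.561,.028,.215)]: print(p,np.round(proj(f,p),1))
im=f["color"][140:225,300:390,::-1]
cv2.imwrite("pics/s2.png",cv2.resize(np.clip(im.astype(float)*2,0,255).astype(np.uint8),(630,595),interpolation=2))
g=imaging.grab_frame("scene"); print(status.observe()["position"])
E
```

```text
(0.561, 0.006, 0.175) [330. 203.]
(0.561, 0.028, 0.175) [338.2 208.5]
(0.576, 0.006, 0.175) [325.4 207.3]
(0.576, 0.028, 0.175) [333.6 212.9]
(0.576, 0.028, 0.215) [334.4 200.7]
(0.561, 0.028, 0.215) [339.1 196.3]
[0.51903761 0.01697778 0.18070414]
```

View pics/s2.png

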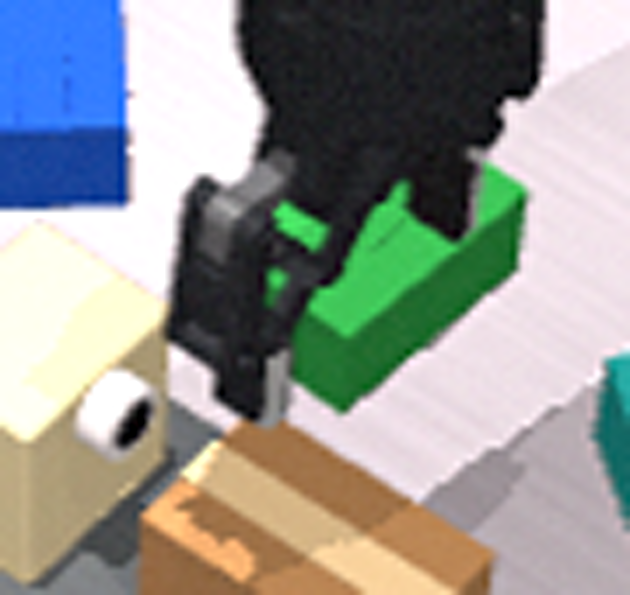

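The finger tip appears at scene pixel (338,201), which is higher than the reported TCP implies. I'll descend part way and compare again.

```bash

python3 -m handwheel '[{"offset":[0,0,30],"rot":[0,0,0],"claw":1},{"offset":[-1,1,30],"rot":[0,0,0],"claw":1},{"offset":[0,0,20],"rot":[0,0,0],"claw":1},{"offset":[0,0,0],"rot":[0,0,0],"claw":1}]'
python3 - <<'E'
from h import *
f=imaging.grab_frame("scene"); togo(520.3,15,78,91.9)
s=status.observe()["position"]
print(proj(f,s+[.0425,.011,-.006]),proj(f,s+[.057,.011,-.006]))
im=f["color"][140:245,300:410,::-1]
cv2.imwrite("pics/s3.png",cv2.resize(np.clip(im.astype(float)*2,0,255).astype(np.uint8),(616,588),interpolation=2))
w=cloud(f)
for v in range(195,222,4): print(v,[tuple((w[v,u]*1000).round().astype(int).tolist()) for u in range(326,346,5)])
E
```

```text
clock: 5.65
position: [0.5187, 0.0155, 0.0985]
tool_rot: [-3.138, 0.001, 1.599]
force: [0.3, -0.4, 0.8]
grip_width: 0.0853
at [519.5  15.4 100. ] yaw 91.6 t 5.70 F [ 0.5 -0.6  1.1] grip 85.3
turn_z -0.3 shift x -0.4 y 0.8 z 22.0
(np.float64(335.6729967980899), np.float64(231.24523054509294)) (np.float64(331.4184249272361), np.float64(235.35141715658307))
195 [(585, 13, 229), (578, 20, 229), (564, 22, 217), (557, 29, 216)]
199 [(585, 14, 218), (584, 25, 226), (576, 32, 224), (427, -63, 5)]
203 [(586, 14, 205), (586, 27, 217), (562, 22, 189), (557, 31, 192)]
207 [(588, 17, 197), (588, 29, 207), (511, -14, 96), (553, 29, 173)]
211 [(585, 15, 179), (590, 31, 198), (569, 28, 174), (515, 2, 99)]
215 [(592, 21, 177), (589, 32, 184), (570, 30, 164), (522, 9, 98)]
219 [(549, -12, 92), (575, 21, 147), (567, 29, 146), (528, 14, 94)]
```

View pics/s3.png

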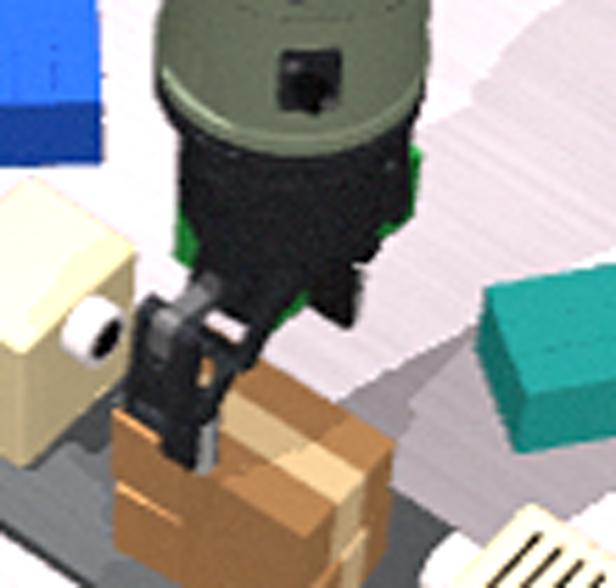

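```bash

python3 -m handwheel '[{"offset":[0,0.8,15],"rot":[0,0,0],"claw":1},{"offset":[0,0,15],"rot":[0,0,0],"claw":1},{"offset":[0,0,0],"rot":[0,0,0],"claw":1}]'
python3 - <<'E'
from h import *
f=imaging.grab_frame("scene"); togo(520.3,15,78,91.9)
s=status.observe()["position"]
print(proj(f,s+[.0425,.011,-.006]),proj(f,s+[.057,.011,-.006]))
im=f["color"][150:255,290:400,::-1]
cv2.imwrite("pics/s4.png",cv2.resize(np.clip(im.astype(float)*2,0,255).astype(np.uint8),(616,588),interpolation=2))
E
```

```text
clock: 6.0
position: [0.5207, 0.0156, 0.0704]
tool_rot: [-3.141, -0.0, 1.599]
force: [-0.1, 0.3, -0.0]
grip_width: 0.0853
at [521.   15.5  71.1] yaw 91.6 t 6.05 F [ 0.6 -1.3  0. ] grip 85.5
turn_z -0.3 shift x -0.5 y -0.7 z -6.9
(np.float64(334.7375809753513), np.float64(239.29171355542647)) (np.float64(330.54940789330385), np.float64(243.3683887596756))
```

View pics/s4.png

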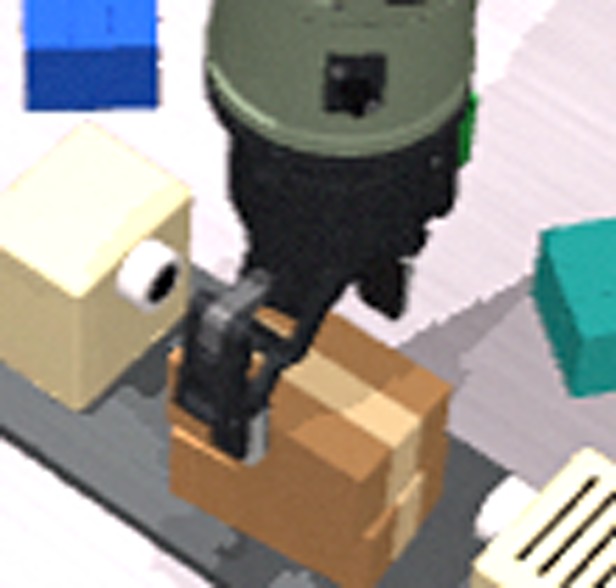

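```bash
python3 - <<'E'
from h import *
f=imaging.grab_frame("scene"); T=np.linalg.inv(f["camera_from_world"])
o=T[:3,3]
def ray(u,v,x):
    d=T[:3,:3]@np.array([(u-f["cx"])/f["fx"],(v-f["cy"])/f["fy"],1]); return (o+d*(x-o[0])/d[0])*1000
for x in (.563,.570,.577): print(x,ray(334.6,233,x).round(1),ray(331,230,x).round(1))
for x in (.463,.470,.478): print(x,ray(361,206,x).round(1))
w=cloud(f)
for v in range(222,238,2): print(v,[tuple((w[v,u]*1000).round().astype(int).tolist()) for u in range(327,339,2)])
E
```

```text
0.563 [563.   24.6  86.7] [563.   14.3  88.5]
0.57 [570.   29.7  98.9] [570.   19.5 100.6]
0.577 [577.   34.8 111. ] [577.   24.7 112.7]
0.463 [463.   20.   82.1]
0.47 [470.   24.4  92.7]
0.478 [478.   29.5 104.7]
222 [(590, 23, 154), (591, 29, 159), (588, 32, 159), (574, 27, 140), (571, 29, 140), (563, 29, 130)]
224 [(592, 25, 150), (594, 32, 158), (588, 32, 152), (571, 25, 128), (566, 26, 124), (564, 30, 126)]
226 [(593, 26, 145), (594, 31, 150), (588, 32, 145), (574, 27, 126), (566, 26, 117), (560, 28, 113)]
228 [(576, 13, 108), (575, 18, 111), (577, 24, 120), (572, 26, 115), (569, 29, 115), (562, 29, 109)]
230 [(551, -6, 58), (552, 1, 65), (574, 23, 108), (569, 24, 104), (571, 31, 112), (548, 19, 77)]
232 [(549, -7, 46), (553, 2, 59), (546, 2, 52), (547, 8, 59), (568, 29, 101), (551, 22, 75)]
234 [(547, -8, 36), (549, -1, 44), (549, 5, 50), (548, 10, 54), (549, 16, 61), (553, 24, 71)]
236 [(550, -6, 34), (549, -1, 36), (549, 5, 42), (549, 11, 48), (548, 15, 51), (549, 22, 58)]
```

```bash

python3 -m handwheel '[{"offset":[0,-0.5,10],"rot":[0,0,0],"claw":1},{"offset":[0,0,10],"rot":[0,0,0],"claw":1},{"offset":[0,0,0],"rot":[0,0,0],"claw":1}]'
python3 - <<'E'
from h import *
f=imaging.grab_frame("scene"); togo(520.3,15,78,91.9)
im=f["color"][150:255,290:400,::-1]
cv2.imwrite("pics/s5.png",cv2.resize(np.clip(im.astype(float)*2,0,255).astype(np.uint8),(616,588),interpolation=2))
E
```

```text
clock: 6.4
position: [0.5197, 0.0155, 0.0492]
tool_rot: [-3.14, 0.0, 1.599]
force: [0.6, -0.2, -0.3]
grip_width: 0.0856
at [519.9  15.4  49.7] yaw 91.6 t 6.45 F [-0.7 -0.2 -0.4] grip 85.7
turn_z -0.3 shift x -0.4 y 0.4 z -28.3
```

View pics/s5.png

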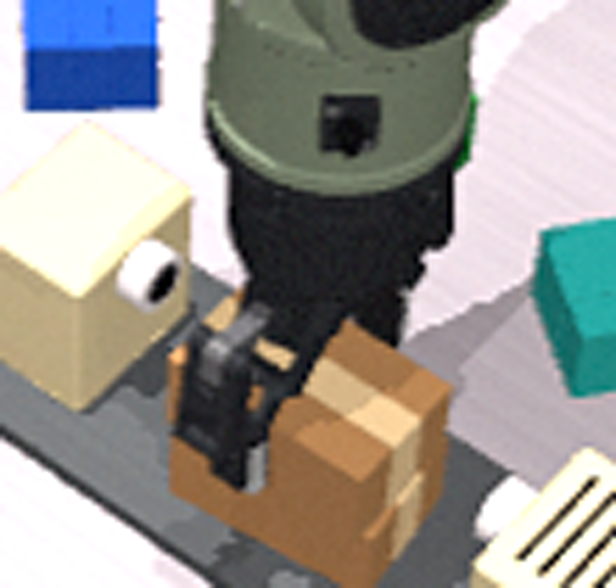

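```bash

python3 -m handwheel '[{"offset":[0,0,0],"rot":[0,0,0],"claw":0},{"offset":[0,0,0],"rot":[0,0,0],"claw":0},{"offset":[0,0,0],"rot":[0,0,0],"claw":0},{"offset":[0,0,0],"rot":[0,0,0],"claw":0},{"offset":[0,0,0],"rot":[0,0,0],"claw":0}]' 30
python3 - <<'E'
from h import *
f=imaging.grab_frame("scene"); togo(520.3,15,78,91.9)
im=f["color"][150:255,290:400,::-1]
cv2.imwrite("pics/s6.png",cv2.resize(np.clip(im.astype(float)*2,0,255).astype(np.uint8),(616,588),interpolation=2))
E
```

```text
clock: 6.95
position: [0.5205, 0.0154, 0.0506]
tool_rot: [3.141, -0.0, 1.598]
force: [-1.1, -1.0, 6.3]
grip_width: 0.0595
at [520.5  15.4  50.6] yaw 91.6 t 7.00 F [-0.6  0.1  5.8] grip 59.8
turn_z -0.3 shift x -0.4 y -0.2 z -27.4
```

View pics/s6.png

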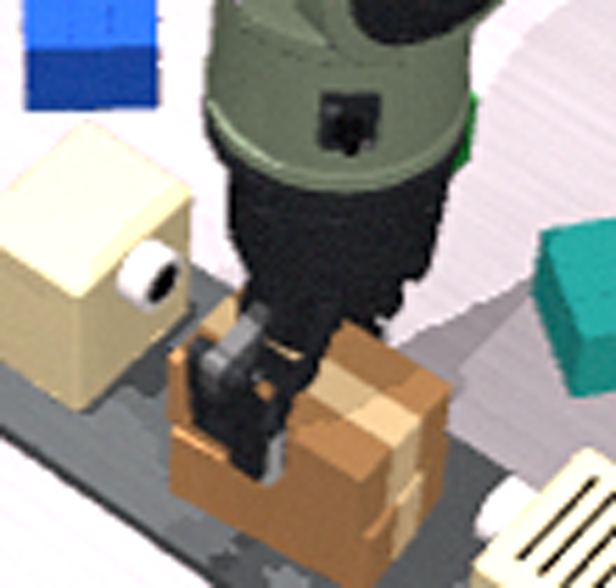

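```bash

python3 -m handwheel '[{"offset":[0,0,-5],"rot":[0,0,0],"claw":0},{"offset":[0,0,-10],"rot":[0,0,0],"claw":0},{"offset":[0,0,-15],"rot":[0,0,0],"claw":0},{"offset":[0,0,0],"rot":[0,0,0],"claw":0}]' 40
python3 - <<'E'
from h import *
f=imaging.grab_frame("scene"); togo(520.3,15,78,91.9)
im=f["color"][150:255,290:400,::-1]
cv2.imwrite("pics/s7.png",cv2.resize(np.clip(im.astype(float)*2,0,255).astype(np.uint8),(616,588),interpolation=2))
E
```

```text
clock: 7.4
position: [0.5212, 0.0155, 0.0821]
tool_rot: [3.139, -0.0, 1.598]
force: [1.2, -1.3, -1.2]
grip_width: 0.0596
at [520.8  15.7  81.2] yaw 91.6 t 7.45 F [-0.5  0.4 -1.7] grip 59.3
turn_z -0.3 shift x -0.6 y -0.6 z 3.2
```

View pics/s7.png

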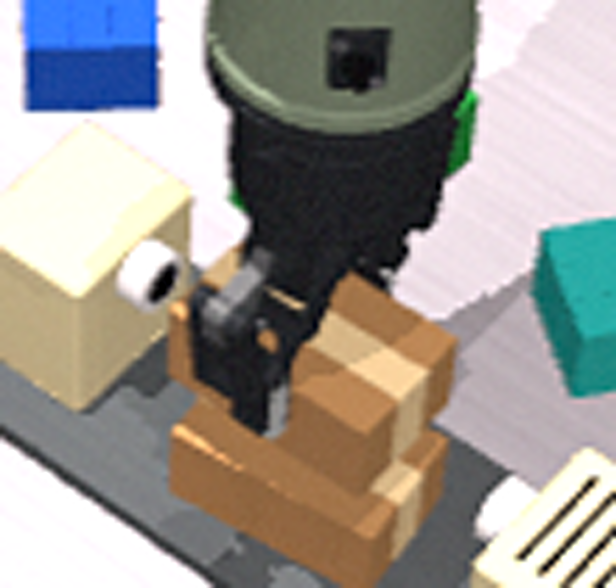

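Only the upper carton came up; I carry it over to the base carton.

```bash

python3 -m handwheel '[{"offset":[0,0,-25],"rot":[0,0,0],"claw":0},{"offset":[0,0,-35],"rot":[0,0,0],"claw":0},{"offset":[-10,0,-35],"rot":[0,0,1.0],"claw":0},{"offset":[-30,0,0],"rot":[0,0,1.0],"claw":0},{"offset":[-40,0,0],"rot":[0,0,1.6],"claw":0},{"offset":[-40,0,0],"rot":[0,0,0],"claw":0},{"offset":[-40,0,0],"rot":[0,0,0],"claw":0},{"offset":[-40,0,0],"rot":[0,0,0],"claw":0},{"offset":[-40,0,0],"rot":[0,0,0],"claw":0},{"offset":[-40,0,0],"rot":[0,0,0],"claw":0},{"offset":[-30,0,0],"rot":[0,0,0],"claw":0},{"offset":[0,0,0],"rot":[0,0,0],"claw":0}]'
python3 - <<'E'
from h import *
f=imaging.grab_frame("top"); togo(522,-344.5,120,88)
w=cloud(f)
cv2.imwrite("pics/t8.png",f["color"][:,:,::-1])
m=np.zeros((480,640),bool); m[230:320,280:375]=1
p=top_of(w,m,.045,.065); print("low",rect(p),len(p),np.median(p[:,2]))
m[:]=0; m[240:310,225:272]=1; p=top_of(w,m,.085,.105); print("h+",rect(p),len(p))
m[:]=0; m[240:310,375:420]=1; p=top_of(w,m,.085,.105); print("h-",rect(p),len(p))
E
```

```text
clock: 8.65
position: [0.511, -0.2989, 0.1748]
tool_rot: [-3.141, 0.002, 1.531]
force: [-1.1, 1.0, -1.9]
grip_width: 0.0595
at [ 511.5 -296.3  174.6] yaw 87.8 t 8.70 F [ 0.4 -0.2 -2.1] grip 59.5
turn_z -0.2 shift x -47.8 y 12.1 z 54.6
low (array([519.4,  15.6]), array([95.8, 60.2]), -82.9) 1655 0.05313073891722797
h+ (array([511.7, 143.7]), array([73.4, 63.7]), 0.5) 1430
h- (array([ 513.5, -106.9]), array([73.1, 67.7]), 0.6) 1481
```

View pics/t8.png

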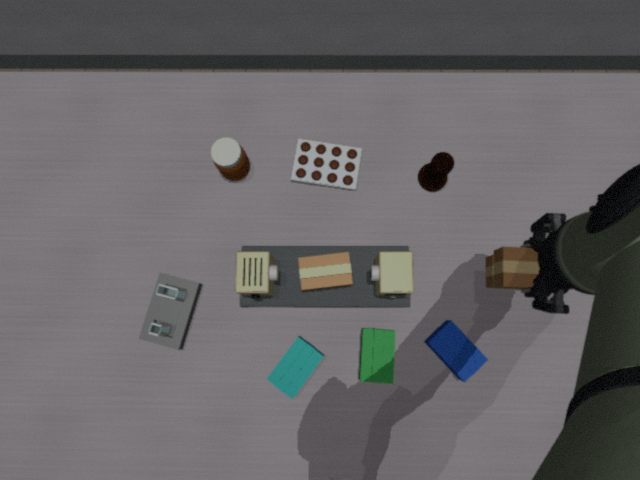

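```bash

python3 -m handwheel '[{"offset":[-24,6,0],"rot":[0,0,0],"claw":0},{"offset":[-23.3,6,0],"rot":[0,0,-0.2],"claw":0},{"offset":[0,0,30],"rot":[0,0,0],"claw":0},{"offset":[0,0,30],"rot":[0,0,0],"claw":0},{"offset":[0,0,30],"rot":[0,0,0],"claw":0},{"offset":[0,0,15],"rot":[0,0,0],"claw":0},{"offset":[0,0,10],"rot":[0,0,0],"claw":0},{"offset":[0,0,0],"rot":[0,0,0],"claw":0},{"offset":[0,0,0],"rot":[0,0,0],"claw":0}]'
python3 - <<'E'
from h import *
togo(522.3,-344,40,88)
f=imaging.grab_frame("scene"); im=f["color"][100:205,180:290,::-1]
cv2.imwrite("pics/s8.png",cv2.resize(np.clip(im.astype(float)*2,0,255).astype(np.uint8),(616,588),interpolation=2))
E
```

```text
clock: 9.6
position: [0.5233, -0.3423, 0.0612]
tool_rot: [3.141, 0.001, 1.539]
force: [0.5, -0.4, -0.9]
grip_width: 0.0595
at [ 523.3 -342.3   61.2] yaw 88.2 t 9.60 F [ 0.5 -0.4 -0.9] grip 59.5
turn_z 0.2 shift x -1.8 y -1.0 z 21.2
```

View pics/s8.png

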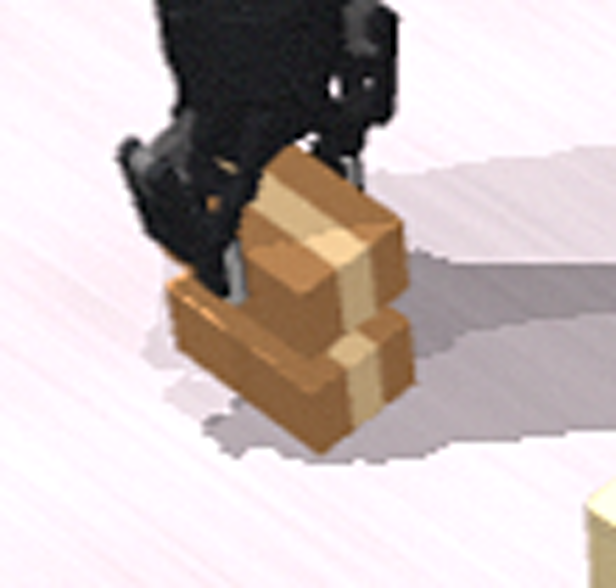

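```bash

python3 -m handwheel '[{"offset":[-1.8,-1,8],"rot":[0,0,0.2],"claw":0},{"offset":[0,0,6],"rot":[0,0,0],"claw":0},{"offset":[0,0,4],"rot":[0,0,0],"claw":0},{"offset":[0,0,1],"rot":[0,0,0],"claw":0},{"offset":[0,0,0],"rot":[0,0,0],"claw":0}]'
python3 -c "
from h import *
togo(522.3,-344,39.5,88)"
```

```text
clock: 10.15
position: [0.5217, -0.3438, 0.0411]
tool_rot: [-3.141, -0.0, 1.536]
force: [0.3, 0.2, -1.8]
grip_width: 0.0597
at [ 521.7 -343.8   41.1] yaw 88.0 t 10.15 F [ 0.3  0.2 -1.8] grip 59.7
turn_z -0.0 shift x -0.2 y 0.6 z 1.6
```

```bash

python3 -m handwheel '[{"offset":[0,0.4,1.5],"rot":[0,0,0],"claw":0},{"offset":[0,0,1],"rot":[0,0,0],"claw":0},{"offset":[0,0,0],"rot":[0,0,0],"claw":0}]'
python3 -c "
from h import *
togo(522.3,-344,38,88)"
```

```text
clock: 10.45
position: [0.5222, -0.3439, 0.0388]
tool_rot: [3.142, 0.0, 1.536]
force: [0.3, -0.1, -1.9]
grip_width: 0.0593
at [ 522.2 -343.9   38.8] yaw 88.0 t 10.45 F [ 0.3 -0.1 -1.9] grip 59.3
turn_z -0.0 shift x -0.1 y 0.1 z 0.8
```

```bash

python3 -m handwheel '[{"offset":[0,0,1.5],"rot":[0,0,0],"claw":0},{"offset":[0,0,1],"rot":[0,0,0],"claw":0},{"offset":[0,0,0],"rot":[0,0,0],"claw":0}]'
python3 -c "
from h import *
togo(522.3,-344,36,88)
f=imaging.grab_frame('scene'); im=f['color'][100:205,180:290,::-1]
cv2.imwrite('pics/s9.png',cv2.resize(np.clip(im.astype(float)*2,0,255).astype(np.uint8),(616,588),interpolation=2))
"
```

```text
clock: 10.75
position: [0.5223, -0.3439, 0.0386]
tool_rot: [3.141, -0.001, 1.536]
force: [-11.7, 10.9, 41.4]
grip_width: 0.0596
at [ 522.3 -343.9   38.6] yaw 88.0 t 10.75 F [-11.7  10.9  41.4] grip 59.6
turn_z -0.0 shift x -0.1 y 0.0 z 2.6
```

View pics/s9.png

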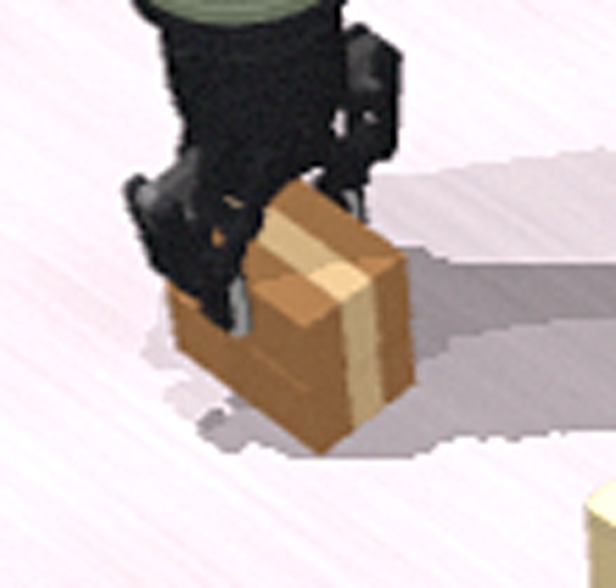

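```bash

python3 -m handwheel '[{"offset":[0,0,-2.3],"rot":[0,0,0],"claw":0},{"offset":[0,0,0],"rot":[0,0,0],"claw":0.2},{"offset":[0,0,0],"rot":[0,0,0],"claw":0.7},{"offset":[0,0,0],"rot":[0,0,0],"claw":1},{"offset":[0,0,0],"rot":[0,0,0],"claw":1},{"offset":[0,0,0],"rot":[0,0,0],"claw":1}]'
python3 -c "
from h import *
togo(522.3,-344,200,88)"
```

```text
clock: 11.4
position: [0.5221, -0.3439, 0.0385]
tool_rot: [-3.141, 0.0, 1.536]
force: [-0.4, 0.6, -1.2]
grip_width: 0.0852
at [ 522.1 -343.9   38.5] yaw 88.0 t 11.40 F [-0.4  0.6 -1.2] grip 85.2
turn_z -0.0 shift x -0.1 y 0.2 z -161.5
```

```bash

python3 -m handwheel '[{"offset":[0,0,-15],"rot":[0,0,0],"claw":1},{"offset":[0,0,-35],"rot":[0,0,0],"claw":1},{"offset":[0,0,-40],"rot":[0,0,0],"claw":1},{"offset":[5,0,-40],"rot":[0,0,0],"claw":1},{"offset":[40,0,-5],"rot":[0,0,0],"claw":1},{"offset":[40,0,0],"rot":[0,0,0],"claw":1},{"offset":[40,0,0],"rot":[0,0,0],"claw":1},{"offset":[40,0,0],"rot":[0,0,0],"claw":1},{"offset":[40,0,0],"rot":[0,0,0],"claw":1},{"offset":[40,0,0],"rot":[0,0,0],"claw":1},{"offset":[40,0,0],"rot":[0,0,0],"claw":1},{"offset":[30,0,0],"rot":[0,0,0],"claw":1}]'
python3 - <<'E'
from h import *
f=imaging.grab_frame("top"); togo(519.4,17,100,97)
w=cloud(f); cv2.imwrite("pics/t10.png",f["color"][:,:,::-1])
m=np.zeros((480,640),bool); m[230:320,450:600]=1
p=top_of(w,m,.075,.1); print("top",rect(p),len(p),np.median(p[:,2]))
f=imaging.grab_frame("scene"); w=cloud(f); m[:]=0; m[100:205,180:270]=1
p=top_of(w,m,.078,.1); print("top",rect(p),len(p),np.median(p[:,2]))
im=f["color"][100:205,180:290,::-1]
cv2.imwrite("pics/s10.png",cv2.resize(im,(616,588),interpolation=2))
E
```

```text
clock: 12.6
position: [0.5332, -0.0265, 0.1746]
tool_rot: [3.141, -0.001, 1.537]
force: [0.4, 0.1, -0.4]
grip_width: 0.0854
at [533.6 -21.9 174.3] yaw 88.3 t 12.65 F [1.7 6.5 0.5] grip 85.6
turn_z -8.7 shift x 40.3 y -9.3 z 74.3
top (array([ 521.6, -345. ]), array([97.6, 60.5]), 87.9) 1871 0.08345905233458495
top (array([ 521.3, -343.6]), array([103.2,  65. ]), 89.7) 793 0.08526792058600585
```

View pics/s10.png

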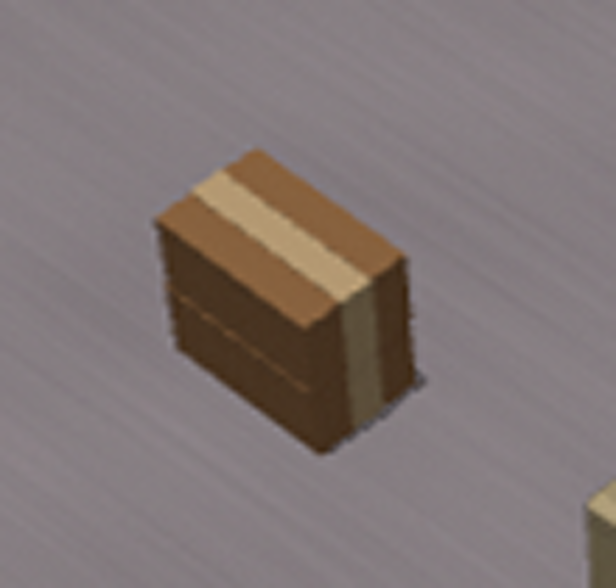

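The first carton sits flush on the base (within 1 mm, 0.2°). Next is the low carton.

```bash

python3 -m handwheel '[{"offset":[0,0,0],"rot":[0,0,-4.3],"claw":1},{"offset":[0,0,0],"rot":[0,0,-4.4],"claw":1},{"offset":[20,-4.6,20],"rot":[0,0,0],"claw":1},{"offset":[20,-4.6,30],"rot":[0,0,0],"claw":1},{"offset":[0,0,24],"rot":[0,0,0],"claw":1},{"offset":[0,0,0],"rot":[0,0,0],"claw":1},{"offset":[0,0,0],"rot":[0,0,0],"claw":1}]'
python3 -c "
from h import *
togo(519.4,17,17,97)"
```

```text
clock: 13.4
position: [0.5199, 0.0086, 0.1006]
tool_rot: [3.141, 0.0, 1.686]
force: [0.9, -0.2, -0.2]
grip_width: 0.0853
at [519.9   8.6 100.6] yaw 96.6 t 13.40 F [ 0.9 -0.2 -0.2] grip 85.3
turn_z -0.4 shift x 8.4 y 0.6 z 83.6
```

```bash

python3 -m handwheel '[{"offset":[8.4,0.6,0],"rot":[0,0,-0.4],"claw":1},{"offset":[0,0,25],"rot":[0,0,0],"claw":1},{"offset":[0,0,25],"rot":[0,0,0],"claw":1},{"offset":[0,0,10],"rot":[0,0,0],"claw":1},{"offset":[0,0,0],"rot":[0,0,0],"claw":1}]'
python3 -c "
from h import *
togo(519.4,17,17,97)
f=imaging.grab_frame('scene'); im=f['color'][160:275,290:410,::-1]
cv2.imwrite('pics/s11.png',cv2.resize(np.clip(im.astype(float)*2,0,255).astype(np.uint8),(616,588),interpolation=2))
"
```

```text
clock: 13.9
position: [0.519, 0.018, 0.0395]
tool_rot: [-3.141, 0.0, 1.694]
force: [0.5, -0.4, 0.4]
grip_width: 0.0852
at [519.   18.   39.5] yaw 97.1 t 13.90 F [ 0.5 -0.4  0.4] grip 85.2
turn_z 0.1 shift x -1.0 y 0.3 z 22.5
```

View pics/s11.png

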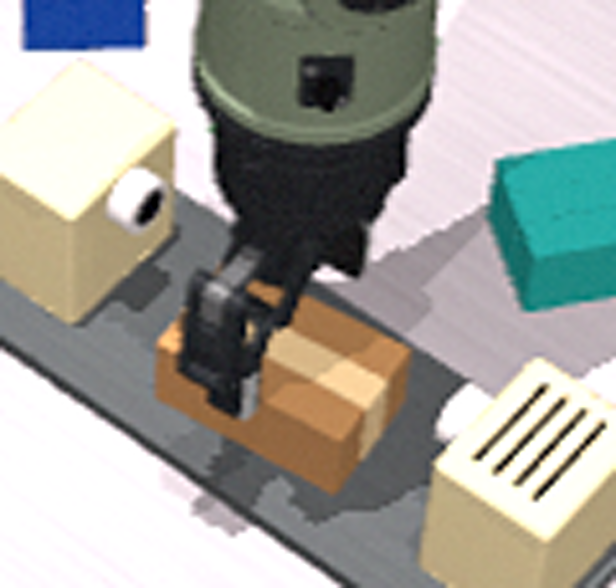

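```bash

python3 -m handwheel '[{"offset":[-1,0.3,12],"rot":[0,0,0],"claw":1},{"offset":[0,0,11],"rot":[0,0,0],"claw":1},{"offset":[0,0,0],"rot":[0,0,0],"claw":0},{"offset":[0,0,0],"rot":[0,0,0],"claw":0},{"offset":[0,0,0],"rot":[0,0,0],"claw":0},{"offset":[0,0,0],"rot":[0,0,0],"claw":0},{"offset":[0,0,0],"rot":[0,0,0],"claw":0}]'
python3 -c "
from h import *
togo(519.4,17,16,97)
f=imaging.grab_frame('scene'); im=f['color'][160:275,290:410,::-1]
cv2.imwrite('pics/s12.png',cv2.resize(np.clip(im.astype(float)*2,0,255).astype(np.uint8),(616,588),interpolation=2))
"
```

```text
clock: 14.65
position: [0.5195, 0.0171, 0.0167]
tool_rot: [3.141, -0.0, 1.694]
force: [0.0, -0.8, -1.7]
grip_width: 0.0592
at [519.5  17.1  16.7] yaw 97.1 t 14.65 F [ 0.  -0.8 -1.7] grip 59.2
turn_z 0.1 shift x -0.1 y -0.1 z 0.7
```

View pics/s12.png

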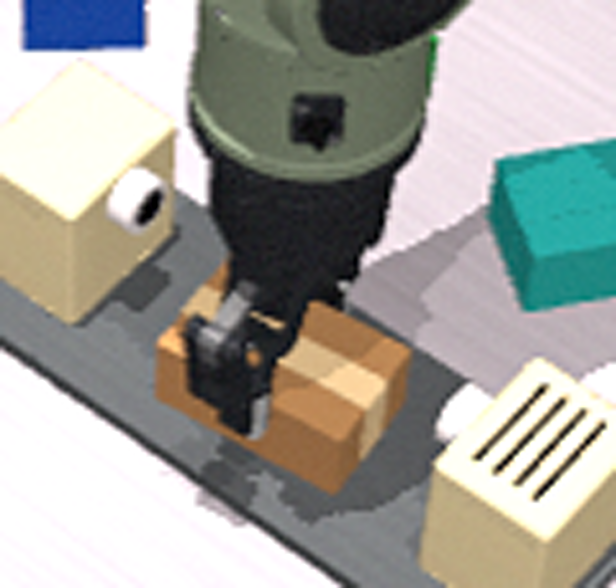

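```bash

python3 -m handwheel '[{"offset":[0,0,-10],"rot":[0,0,0],"claw":0},{"offset":[0,0,-30],"rot":[0,0,0],"claw":0},{"offset":[0,0,-40],"rot":[0,0,0],"claw":0},{"offset":[0,0,-40],"rot":[0,0,0],"claw":0},{"offset":[0,0,-30],"rot":[0,0,4.6],"claw":0},{"offset":[-20,0,0],"rot":[0,0,4.6],"claw":0},{"offset":[-40,0,0],"rot":[0,0,0],"claw":0},{"offset":[-40,0,0],"rot":[0,0,0],"claw":0},{"offset":[-40,0,0],"rot":[0,0,0],"claw":0},{"offset":[-40,0,0],"rot":[0,0,0],"claw":0},{"offset":[-40,0,0],"rot":[0,0,0],"claw":0},{"offset":[-40,0,0],"rot":[0,0,0],"claw":0}]'
python3 -c "
from h import *
togo(521.7,-343.5,120,87.9)"
```

```text
clock: 15.9
position: [0.5105, -0.2449, 0.1664]
tool_rot: [-3.141, -0.0, 1.533]
force: [0.8, 0.6, -1.9]
grip_width: 0.0593
at [ 510.5 -244.9  166.4] yaw 87.8 t 15.90 F [ 0.8  0.6 -1.9] grip 59.3
turn_z -0.1 shift x -98.1 y 14.8 z 46.4
```

```bash

python3 -m handwheel '[{"offset":[-35,5,0],"rot":[0,0,0],"claw":0},{"offset":[-35,5,0],"rot":[0,0,0],"claw":0},{"offset":[-20,4,0],"rot":[0,0,0],"claw":0},{"offset":[0,0,0],"rot":[0,0,0],"claw":0},{"offset":[0,0,20],"rot":[0,0,0],"claw":0},{"offset":[0,0,15],"rot":[0,0,0],"claw":0},{"offset":[0,0,0],"rot":[0,0,0],"claw":0},{"offset":[0,0,0],"rot":[0,0,0],"claw":0}]'
python3 -c "
from h import *
togo(521.7,-343.5,89,87.9)
f=imaging.grab_frame('scene'); im=f['color'][80:185,180:290,::-1]
cv2.imwrite('pics/s13.png',cv2.resize(np.clip(im.astype(float)*2,0,255).astype(np.uint8),(616,588),interpolation=2))
"
```

```text
clock: 16.7
position: [0.522, -0.333, 0.1316]
tool_rot: [-3.141, -0.0, 1.534]
force: [0.4, 0.4, -1.6]
grip_width: 0.0591
at [ 522.  -333.   131.6] yaw 87.9 t 16.70 F [ 0.4  0.4 -1.6] grip 59.1
turn_z -0.0 shift x -10.5 y 0.1 z 42.6
```

View pics/s13.png

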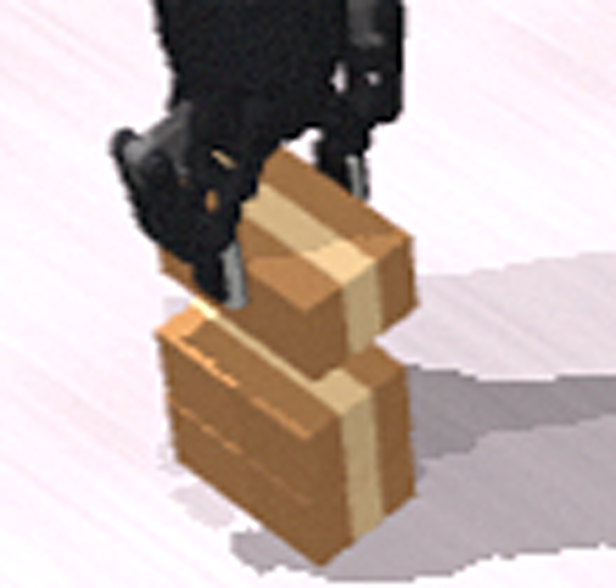

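```bash

python3 -m handwheel '[{"offset":[-10.5,0,0],"rot":[0,0,0],"claw":0},{"offset":[0,0,15],"rot":[0,0,0],"claw":0},{"offset":[0,0,15],"rot":[0,0,0],"claw":0},{"offset":[0,0,8],"rot":[0,0,0],"claw":0},{"offset":[0,0,0],"rot":[0,0,0],"claw":0},{"offset":[0,0,0],"rot":[0,0,0],"claw":0}]'
python3 -c "
from h import *
togo(521.7,-343.5,88.7,87.9)"
```

```text
clock: 17.35
position: [0.5217, -0.3437, 0.0934]
tool_rot: [-3.141, -0.0, 1.534]
force: [-0.7, -0.8, -1.2]
grip_width: 0.0591
at [ 521.7 -343.7   93.4] yaw 87.9 t 17.35 F [-0.7 -0.8 -1.2] grip 59.1
turn_z -0.0 shift x 0.2 y 0.0 z 4.7
```

```bash

python3 -m handwheel '[{"offset":[0,0,2],"rot":[0,0,0],"claw":0},{"offset":[0,0,1.4],"rot":[0,0,0],"claw":0},{"offset":[0,0,0],"rot":[0,0,0],"claw":0},{"offset":[0,0,0],"rot":[0,0,0],"claw":0}]'
```

```text
clock: 17.75
position: [0.5219, -0.3437, 0.0904]
tool_rot: [3.141, 0.0, 1.534]
force: [0.5, 0.6, -1.4]
grip_width: 0.0591
```

```bash

python3 -m handwheel '[{"offset":[0,0,0.7],"rot":[0,0,0],"claw":0},{"offset":[0,0,0],"rot":[0,0,0],"claw":0}]'
python3 -m handwheel '[{"offset":[0,0,0.6],"rot":[0,0,0],"claw":0},{"offset":[0,0,0],"rot":[0,0,0],"claw":0}]'
```

```text
clock: 17.95
position: [0.5218, -0.3437, 0.0895]
tool_rot: [3.142, -0.0, 1.534]
force: [-0.9, -0.3, -3.1]
grip_width: 0.0591
clock: 18.15
position: [0.5217, -0.3437, 0.0888]
tool_rot: [-3.141, -0.0, 1.534]
force: [0.6, 1.0, -2.1]
grip_width: 0.0591
```

```bash

python3 -m handwheel '[{"offset":[0,0,0.6],"rot":[0,0,0],"claw":0},{"offset":[0,0,0],"rot":[0,0,0],"claw":0}]'
python3 -m handwheel '[{"offset":[0,0,0],"rot":[0,0,0],"claw":0}]'
```

```text
clock: 18.35
position: [0.5218, -0.3437, 0.0887]
tool_rot: [3.141, -0.0, 1.534]
force: [-1.9, 1.2, 5.3]
grip_width: 0.0594
clock: 18.45
position: [0.5218, -0.3437, 0.0887]
tool_rot: [3.141, -0.0, 1.534]
force: [-1.6, 1.0, 5.0]
grip_width: 0.0594
```

Contact is light (about 5 N). I release, retreat straight up, and check.

```bash

python3 -m handwheel '[{"offset":[0,0,0],"rot":[0,0,0],"claw":0.2},{"offset":[0,0,0],"rot":[0,0,0],"claw":0.7},{"offset":[0,0,0],"rot":[0,0,0],"claw":1},{"offset":[0,0,0],"rot":[0,0,0],"claw":1},{"offset":[0,0,0],"rot":[0,0,0],"claw":1},{"offset":[0,0,-15],"rot":[0,0,0],"claw":1},{"offset":[0,0,-30],"rot":[0,0,0],"claw":1},{"offset":[0,0,-40],"rot":[0,0,0],"claw":1},{"offset":[0,0,-30],"rot":[0,0,0],"claw":1},{"offset":[40,0,0],"rot":[0,0,0],"claw":1},{"offset":[40,0,0],"rot":[0,0,0],"claw":1},{"offset":[40,0,0],"rot":[0,0,0],"claw":1}]'
python3 -m handwheel '[{"offset":[40,0,0],"rot":[0,0,0],"claw":1},{"offset":[40,0,0],"rot":[0,0,0],"claw":1},{"offset":[40,0,0],"rot":[0,0,0],"claw":1},{"offset":[40,0,0],"rot":[0,0,0],"claw":1},{"offset":[40,0,0],"rot":[0,0,0],"claw":1},{"offset":[40,-4,0],"rot":[0,0,0],"claw":1},{"offset":[40,-4,0],"rot":[0,0,0],"claw":1},{"offset":[40,-4,0],"rot":[0,0,0],"claw":1},{"offset":[40,-4,0],"rot":[0,0,0],"claw":1}]'
python3 - <<'E'
from h import *
f=imaging.grab_frame("top"); togo(477,306,120,75)
w=cloud(f); cv2.imwrite("pics/t14.png",f["color"][:,:,::-1])
m=np.zeros((480,640),bool); m[230:320,450:620]=1
p=top_of(w,m,.115,.14); print("top",rect(p),len(p),np.median(p[:,2]))
g=f
f=imaging.grab_frame("scene"); w=cloud(f); m[:]=0; m[80:205,180:270]=1
p=top_of(w,m,.12,.14); print("top",rect(p),len(p),np.median(p[:,2]))
im=f["color"][80:185,180:290,::-1]
cv2.imwrite("pics/s14.png",np.hstack([cv2.resize(im,(400,382),interpolation=2),cv2.resize(g["color"][220:325,470:580,::-1],(400,382),interpolation=2)]))
E
```

```text
clock: 19.65
position: [0.5261, -0.2226, 0.2046]
tool_rot: [3.14, 0.0, 1.533]
force: [0.8, 0.6, -0.4]
grip_width: 0.0853
clock: 20.55
position: [0.5234, 0.1382, 0.2045]
tool_rot: [3.141, -0.001, 1.534]
force: [1.6, 0.4, 0.2]
grip_width: 0.0854
at [522.6 145.4 204. ] yaw 88.2 t 20.60 F [-1.3 10.8  0. ] grip 85.5
turn_z 13.2 shift x 143.3 y -85.7 z 84.0
top (array([ 520.9, -344.6]), array([98.1, 60.2]), 87.9) 2113 0.12546803206020896
top (array([ 520.1, -342. ]), array([103.4,  64.7]), 88.7) 817 0.12699015742252673
```

View pics/s14.png

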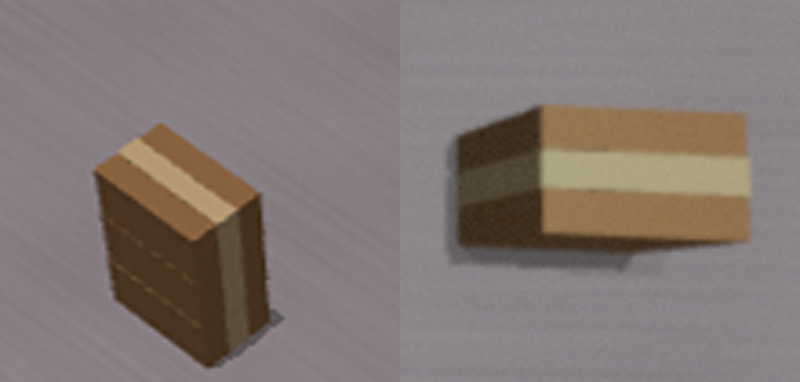

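The column stands flush (top faces within 1 mm of each other in each camera, ~88°). Now the cell: I preset a narrower opening so the backs of the fingers clear the short cell.

```bash

python3 -m handwheel '[{"offset":[0,0,0],"rot":[0,0,6.3],"claw":0.2},{"offset":[0,0,0],"rot":[0,0,6.4],"claw":0.2},{"offset":[35,-20,0],"rot":[0,0,0],"claw":0.2},{"offset":[35,-20,0],"rot":[0,0,0],"claw":0.2},{"offset":[35,-20,0],"rot":[0,0,0],"claw":0.2},{"offset":[35,-20,30],"rot":[0,0,0],"claw":0.2},{"offset":[0,0,30],"rot":[0,0,0],"claw":0.2},{"offset":[0,0,0],"rot":[0,0,0],"claw":0.2},{"offset":[0,0,0],"rot":[0,0,0],"claw":0.2}]' 20
python3 - <<'E'
from h import *
togo(477.3,306,120,75.5)
f=imaging.grab_frame("scene"); im=f["color"][205:320,420:540,::-1]
cv2.imwrite('pics/s15.png',cv2.resize(np.clip(im.astype(float)*2,0,255).astype(np.uint8),(616,588),interpolation=2))
E
```

```text
clock: 21.55
position: [0.4828, 0.291, 0.1447]
tool_rot: [3.141, 0.0, 1.311]
force: [0.1, -0.0, 0.3]
grip_width: 0.0513
at [482.8 291.  144.7] yaw 75.1 t 21.55 F [ 0.1 -0.   0.3] grip 51.3
turn_z -0.4 shift x 13.1 y -9.0 z 24.7
```

View pics/s15.png

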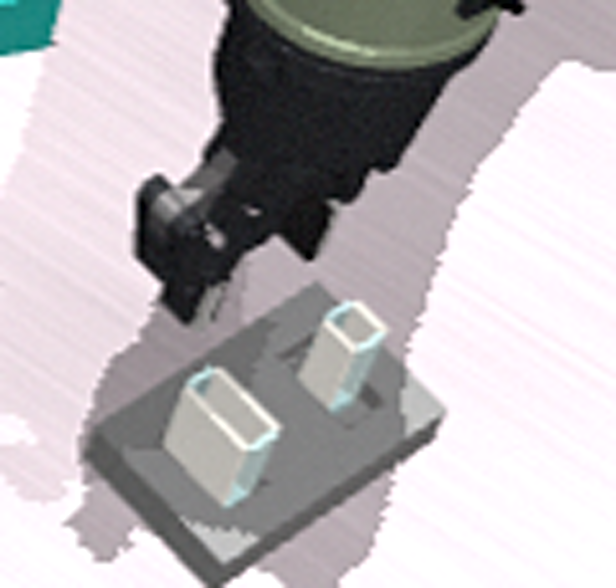

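```bash

python3 -m handwheel '[{"offset":[0,0,0],"rot":[0,0,-0.4],"claw":0},{"offset":[13,-9,0],"rot":[0,0,0],"claw":0},{"offset":[0,0,14.7],"rot":[0,0,0],"claw":0},{"offset":[0,0,0],"rot":[0,0,0],"claw":0},{"offset":[0,0,0],"rot":[0,0,0],"claw":0}]' 20
python3 - <<'E'
from h import *
togo(477.3,306,120,75.5)
f=imaging.grab_frame("scene"); im=f["color"][205:320,420:540,::-1]
cv2.imwrite('pics/s16.png',cv2.resize(np.clip(im.astype(float)*2,0,255).astype(np.uint8),(616,588),interpolation=2))
w=cloud(f)
p=w[240:300,440:490].reshape(-1,3)
a=np.radians(-14.5); d=np.array([np.cos(a),np.sin(a)]); n=np.array([-d[1],d[0]])
q=(p[:,:2]-[.4773,.309]); t=q@d; l=q@n
for z in np.arange(.09,.2,.005):
    k=(p[:,2]>z)&(p[:,2]<=z+.005)
    if k.sum()>2: print(round(z,3),k.sum(),"t",(t[k].min()*1000).round(),(t[k].max()*1000).round(),"l",(np.percentile(l[k],[5,95])*1000).round())
E
```

```text
clock: 22.1
position: [0.4764, 0.3066, 0.1285]
tool_rot: [-3.141, 0.001, 1.319]
force: [0.8, 0.6, -0.7]
grip_width: 0.043
at [476.4 306.6 128.5] yaw 75.6 t 22.10 F [ 0.8  0.6 -0.7] grip 43.0
turn_z 0.1 shift x -0.3 y 1.0 z 8.5
0.14 10 t -29.0 26.0 l [-4.  8.]
0.145 15 t -26.0 30.0 l [-4. 10.]
0.15 20 t -28.0 33.0 l [-5. 10.]
0.155 34 t -28.0 34.0 l [-6. 10.]
0.16 21 t -30.0 34.0 l [-2. 10.]
0.165 17 t -29.0 30.0 l [ 1. 10.]
0.17 15 t -26.0 35.0 l [-1. 10.]
0.175 12 t -26.0 30.0 l [ 1. 10.]
0.18 10 t -26.0 31.0 l [1. 8.]
0.185 16 t -27.0 50.0 l [-2. 11.]
0.19 44 t -25.0 53.0 l [-10.  13.]
0.195 24 t 22.0 54.0 l [-9. 11.]
0.2 18 t -20.0 55.0 l [-10.  12.]
```

View pics/s16.png

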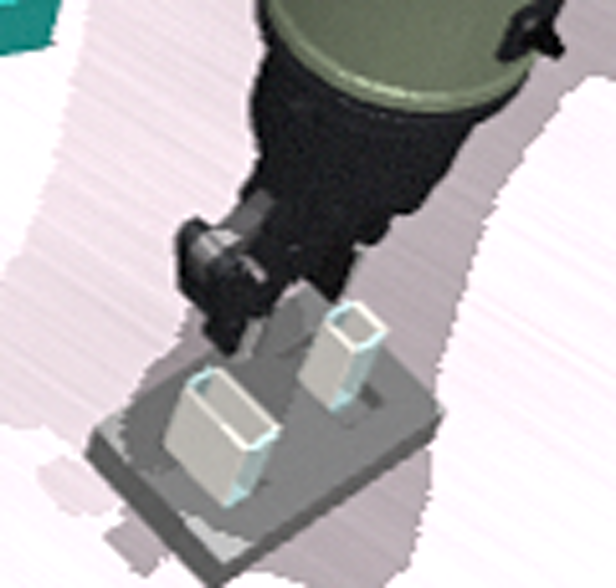

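```bash

python3 -m handwheel '[{"offset":[0,0.8,25],"rot":[0,0,0],"claw":0},{"offset":[0,0,25],"rot":[0,0,0],"claw":0},{"offset":[0,0,0],"rot":[0,0,0],"claw":0},{"offset":[0,0,0],"rot":[0,0,0],"claw":0}]' 20
python3 - <<'E'
from h import *
togo(477.3,306,32,75.5)
f=imaging.grab_frame("scene"); im=f["color"][215:320,425:535,::-1]
cv2.imwrite('pics/s17.png',cv2.resize(np.clip(im.astype(float)*2,0,255).astype(np.uint8),(616,588),interpolation=2))
E
```

```text
clock: 22.55
position: [0.4776, 0.3064, 0.0793]
tool_rot: [3.142, 0.0, 1.319]
force: [1.0, 0.1, 1.0]
grip_width: 0.0428
at [477.6 306.4  79.3] yaw 75.5 t 22.55 F [1.  0.1 1. ] grip 42.8
turn_z 0.0 shift x -0.5 y -0.2 z 47.3
```

View pics/s17.png

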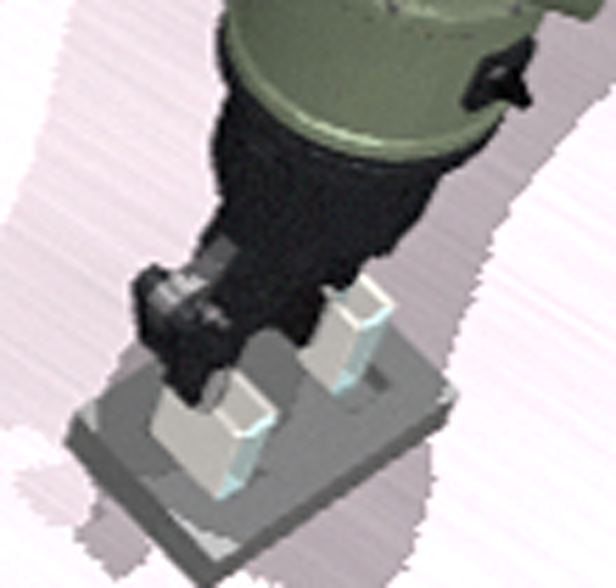

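```bash

python3 -m handwheel '[{"offset":[-0.5,0,15],"rot":[0,0,0],"claw":0},{"offset":[0,0,15],"rot":[0,0,0],"claw":0},{"offset":[0,0,0],"rot":[0,0,0],"claw":0},{"offset":[0,0,0],"rot":[0,0,0],"claw":0}]' 20
python3 - <<'E'
from h import *
togo(477.3,306,32,75.5)
f=imaging.grab_frame("scene"); im=f["color"][235:320,430:520,::-1]
cv2.imwrite('pics/s18.png',cv2.resize(np.clip(im.astype(float)*2,0,255).astype(np.uint8),(630,595),interpolation=2))
f=imaging.grab_frame("top"); im=f["color"][260:360,120:220,::-1]
cv2.imwrite('pics/t18.png',cv2.resize(np.clip(im.astype(float)*2,0,255).astype(np.uint8),(500,500),interpolation=2))
E
```

```text
clock: 23.0
position: [0.4771, 0.3061, 0.0485]
tool_rot: [-3.141, 0.001, 1.319]
force: [1.2, 0.5, 0.5]
grip_width: 0.0431
at [477.1 306.1  48.5] yaw 75.6 t 23.00 F [1.2 0.5 0.5] grip 43.1
turn_z 0.1 shift x -0.0 y 0.2 z 16.5
```

View pics/s18.png

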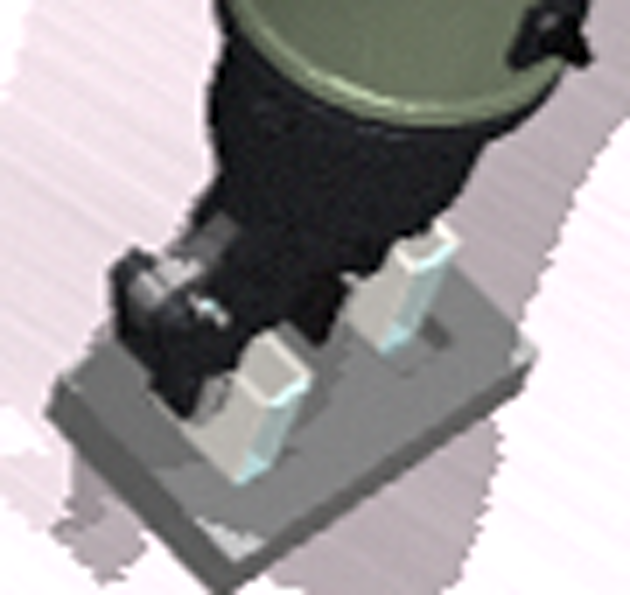

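View pics/t18.png

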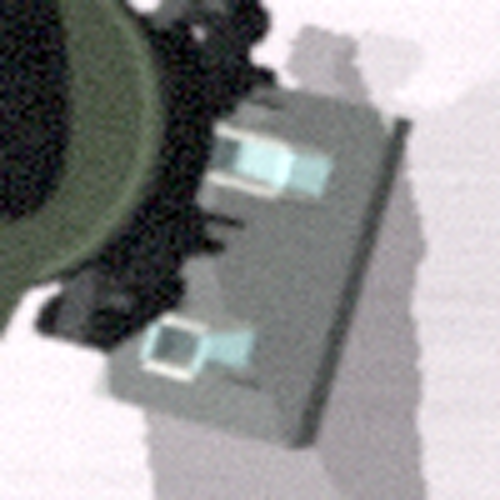

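```bash

python3 -m handwheel '[{"offset":[0,0,8],"rot":[0,0,0],"claw":0},{"offset":[0,0,7],"rot":[0,0,0],"claw":0},{"offset":[0,0,0],"rot":[0,0,0],"claw":0},{"offset":[0,0,0],"rot":[0,0,0],"claw":0}]' 20
python3 - <<'E'
from h import *
togo(477.3,306,32,75.5)
f=imaging.grab_frame("scene"); im=f["color"][235:320,430:520,::-1]
cv2.imwrite('pics/s19.png',cv2.resize(np.clip(im.astype(float)*2,0,255).astype(np.uint8),(630,595),interpolation=2))
w=cloud(f)
p=w[240:310,435:490].reshape(-1,3)
a=np.radians(-14.5); d=np.array([np.cos(a),np.sin(a)]); n=np.array([-d[1],d[0]])
q=(p[:,:2]-[.4773,.309]); t=q@d; l=q@n
for z in np.arange(.03,.09,.005):
    k=(p[:,2]>z)&(p[:,2]<=z+.005)&(t>.016)&(t<.05)
    if k.sum()>2: print(round(z,3),k.sum(),"t",(t[k].min()*1000).round(),(t[k].max()*1000).round(),"l",(np.percentile(l[k],[0,100])*1000).round())
E
```

```text
clock: 23.5
position: [0.4771, 0.3061, 0.0335]
tool_rot: [-3.141, 0.0, 1.319]
force: [-1.2, 0.2, -0.1]
grip_width: 0.0429
at [477.1 306.1  33.5] yaw 75.6 t 23.50 F [-1.2  0.2 -0.1] grip 42.9
turn_z 0.1 shift x -0.1 y 0.2 z 1.5
0.03 25 t 17.0 31.0 l [-41.  25.]
0.05 4 t 23.0 28.0 l [5. 9.]
0.055 14 t 22.0 34.0 l [-5. 10.]
0.06 14 t 19.0 35.0 l [-7. 10.]
0.065 3 t 25.0 32.0 l [ 5. 10.]
0.07 9 t 20.0 34.0 l [4. 9.]
0.075 4 t 24.0 30.0 l [ 6. 11.]
```

View pics/s19.png

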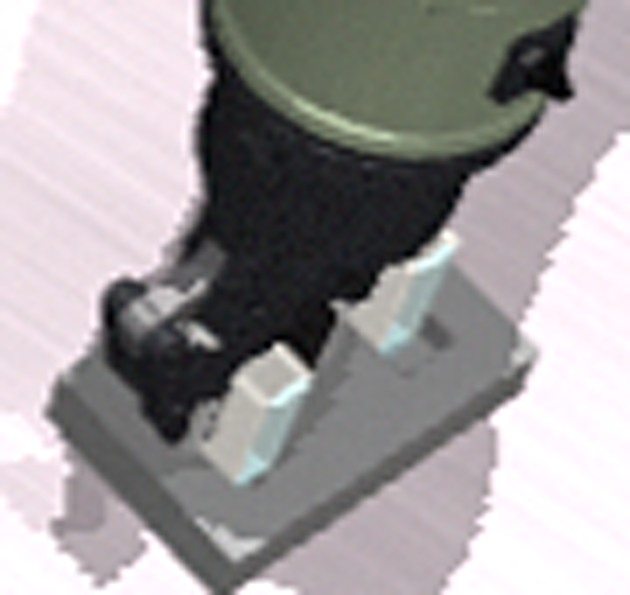

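```bash

python3 -m handwheel '[{"offset":[0,0,4],"rot":[0,0,0],"claw":0},{"offset":[0,0,0],"rot":[0,0,0],"claw":-0.3},{"offset":[0,0,0],"rot":[0,0,0],"claw":-0.6},{"offset":[0,0,0],"rot":[0,0,0],"claw":-0.8},{"offset":[0,0,0],"rot":[0,0,0],"claw":-0.8},{"offset":[0,0,0],"rot":[0,0,0],"claw":-0.8},{"offset":[0,0,0],"rot":[0,0,0],"claw":-0.8}]' 25
python3 - <<'E'
from h import *
togo(477.3,306,32,75.5)
f=imaging.grab_frame("scene"); im=f["color"][235:320,430:520,::-1]
cv2.imwrite('pics/s20.png',cv2.resize(np.clip(im.astype(float)*2,0,255).astype(np.uint8),(630,595),interpolation=2))
E
```

```text
clock: 24.25
position: [0.4772, 0.3063, 0.0298]
tool_rot: [3.142, 0.0, 1.319]
force: [-0.3, -0.5, -1.1]
grip_width: 0.0194
at [477.2 306.3  29.8] yaw 75.6 t 24.25 F [-0.3 -0.5 -1.1] grip 19.4
turn_z 0.1 shift x -0.3 y 0.2 z -2.2
```

View pics/s20.png

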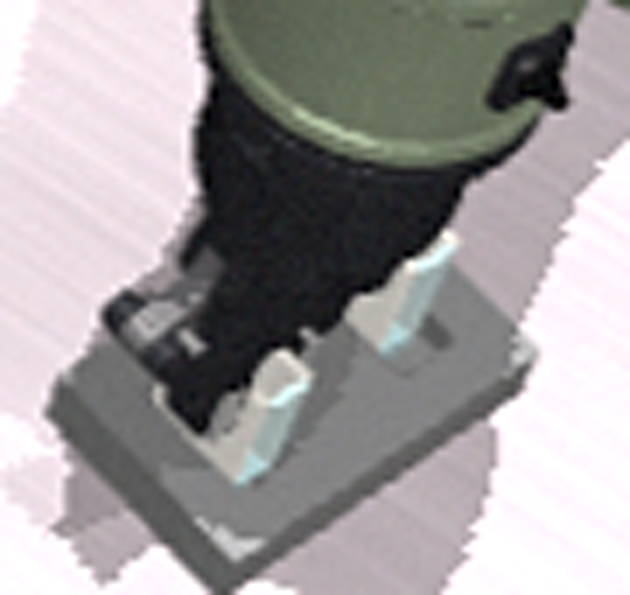

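```bash

python3 -m handwheel '[{"offset":[0,0,-4],"rot":[0,0,0],"claw":-0.8},{"offset":[0,0,-8],"rot":[0,0,0],"claw":-0.8},{"offset":[0,0,-15],"rot":[0,0,0],"claw":-0.8},{"offset":[0,0,-25],"rot":[0,0,0],"claw":-0.8},{"offset":[0,0,-30],"rot":[0,0,0],"claw":-0.8},{"offset":[0,0,-30],"rot":[0,0,0],"claw":-0.8},{"offset":[0,0,-28],"rot":[0,0,0],"claw":-0.8},{"offset":[0,0,0],"rot":[0,0,0],"claw":-0.8}]' 30
python3 - <<'E'
from h import *
togo(513,18.5,68,90.4)
f=imaging.grab_frame("scene"); im=f["color"][190:320,400:540,::-1]
cv2.imwrite('pics/s21.png',cv2.resize(np.clip(im.astype(float)*2,0,255).astype(np.uint8),(630,585),interpolation=2))
E
```

```text
clock: 25.1
position: [0.4787, 0.3071, 0.1742]
tool_rot: [3.138, -0.005, 1.319]
force: [-0.4, -0.1, -1.1]
grip_width: 0.0199
at [478.7 307.1 174.2] yaw 75.6 t 25.10 F [-0.4 -0.1 -1.1] grip 19.9
turn_z -14.8 shift x -288.8 y 32.3 z 106.2
```

View pics/s21.png

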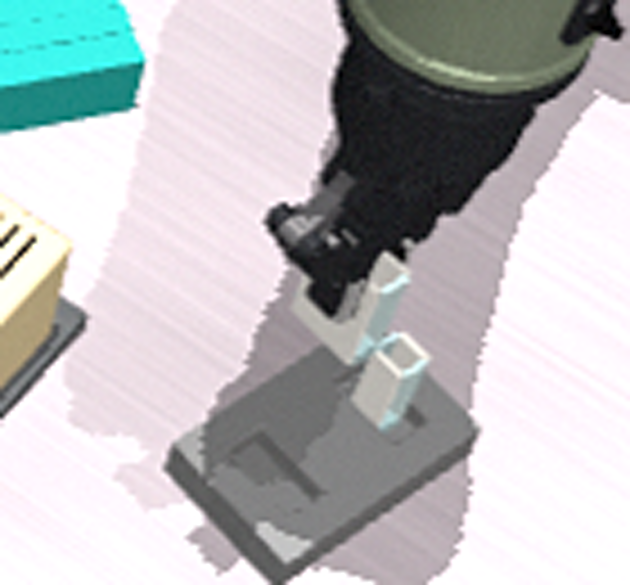

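```bash

python3 -m handwheel '[{"offset":[0,0,0],"rot":[0,0,-4.9],"claw":-0.8},{"offset":[0,0,0],"rot":[0,0,-4.9],"claw":-0.8},{"offset":[0,0,0],"rot":[0,0,-5],"claw":-0.8},{"offset":[-20,2,0],"rot":[0,0,0],"claw":-0.8},{"offset":[-35,4,0],"rot":[0,0,0],"claw":-0.8},{"offset":[-40,4.5,0],"rot":[0,0,0],"claw":-0.8},{"offset":[-40,4.5,0],"rot":[0,0,0],"claw":-0.8},{"offset":[-40,4.5,0],"rot":[0,0,0],"claw":-0.8},{"offset":[-40,4.5,0],"rot":[0,0,0],"claw":-0.8},{"offset":[-35,4,0],"rot":[0,0,0],"claw":-0.8},{"offset":[-20,2,0],"rot":[0,0,0],"claw":-0.8},{"offset":[0,0,0],"rot":[0,0,0],"claw":-0.8}]' 30
python3 -c "
from h import *
togo(513,18.5,68,90.4)"
```

```text
clock: 26.35
position: [0.5087, 0.0333, 0.1697]
tool_rot: [-3.141, 0.001, 1.573]
force: [0.2, 0.7, -0.6]
grip_width: 0.0196
at [508.7  33.3 169.7] yaw 90.1 t 26.35 F [ 0.2  0.7 -0.6] grip 19.6
turn_z -0.3 shift x -14.9 y 4.2 z 101.7
```

Before descending, I re-measure the reader and the held cell in both cameras.

```bash

python3 -m handwheel '[{"offset":[-15,4.2,0],"rot":[0,0,-0.3],"claw":-0.8},{"offset":[0,0,20],"rot":[0,0,0],"claw":-0.8},{"offset":[0,0,20],"rot":[0,0,0],"claw":-0.8},{"offset":[0,0,0],"rot":[0,0,0],"claw":-0.8},{"offset":[0,0,0],"rot":[0,0,0],"claw":-0.8}]' 30
python3 - <<'E'
from h import *
togo(513,18.5,68,90.4)
f=imaging.grab_frame("scene"); w=cloud(f); im=f["color"]
cv2.imwrite('pics/s22.png',cv2.resize(im[150:300,270:430,::-1],(640,600),interpolation=2))
for n in ("cell","reader","cell_frost_a"):
    for r in imaging.regions_of(n,"scene")[:2]:
        p=w[r["region"]]; p=p[~np.isnan(p[:,0])]
        print(n,round(r["conf"],2),np.round(r["box"]),(np.percentile(p,[5,50,95],axis=0)*1000).round().tolist())
print([(np.round(r["uv"],1),round(r["conf"],2)) for r in imaging.mark_of("cell_mid","scene")[:2]],proj(f,[.513,.0185,.118]))
# housings
m=np.zeros((480,640),bool); m[165:225,280:330]=1; p=top_of(w,m,.09,.108); print("h-",rect(p),len(p))
m[:]=0; m[225:270,365:420]=1; p=top_of(w,m,.09,.108); print("h+",rect(p),len(p))
E
```

```text
clock: 26.85
position: [0.5131, 0.0218, 0.1299]
tool_rot: [-3.141, 0.0, 1.583]
force: [0.4, -0.4, -0.2]
grip_width: 0.0192
at [513.1  21.8 129.9] yaw 90.7 t 26.85 F [ 0.4 -0.4 -0.2] grip 19.2
turn_z 0.3 shift x -3.3 y -0.1 z 61.9
cell 0.5 [351. 206.  16.  19.] [[504.0, 16.0, 117.0], [518.0, 38.0, 143.0], [523.0, 44.0, 171.0]]
reader 0.97 [349. 234. 140. 121.] [[466.0, -121.0, 9.0], [529.0, 24.0, 16.0], [570.0, 178.0, 98.0]]
reader 0.19 [349. 348.  33.  49.] [[717.0, 186.0, 16.0], [749.0, 213.0, 86.0], [767.0, 236.0, 94.0]]
cell_frost_a 0.63 [349. 210.  20.  16.] [[518.0, 7.0, 113.0], [521.0, 32.0, 127.0], [524.0, 41.0, 163.0]]
[(array([355.6, 199.8]), 0.79)] (np.float64(347.5938872563562), np.float64(209.13366717061876))
h- (array([ 514.3, -101.3]), array([79.4, 73.7]), 0.9) 716
h+ (array([512.2, 142.1]), array([78.5, 73.1]), 0.2) 865
```

View pics/s22.png

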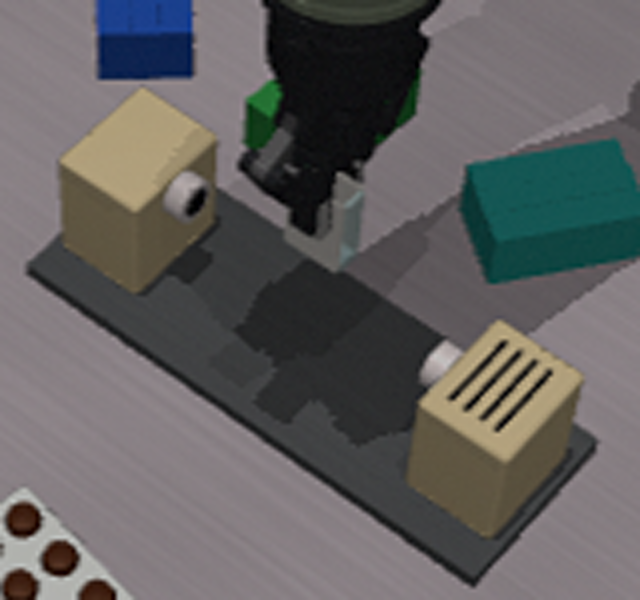

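```bash

python3 -m handwheel '[{"offset":[-3,0,15],"rot":[0,0,0.3],"claw":-0.8},{"offset":[0,0,20],"rot":[0,0,0],"claw":-0.8},{"offset":[0,0,15],"rot":[0,0,0],"claw":-0.8},{"offset":[0,0,8],"rot":[0,0,0],"claw":-0.8},{"offset":[0,0,4],"rot":[0,0,0],"claw":-0.8},{"offset":[0,0,0],"rot":[0,0,0],"claw":-0.8},{"offset":[0,0,0],"rot":[0,0,0],"claw":-0.8}]' 30
python3 - <<'E'
from h import *
togo(513,18.5,68,90.4)
f=imaging.grab_frame("scene"); w=cloud(f); im=f["color"]
cv2.imwrite('pics/s23.png',cv2.resize(im[150:300,270:430,::-1],(640,600),interpolation=2))
for n in ("cell","cell_frost_a"):
    for r in imaging.regions_of(n,"scene")[:2]:
        p=w[r["region"]]; p=p[~np.isnan(p[:,0])]
        print(n,round(r["conf"],2),np.round(r["box"]),(np.percentile(p,[5,50,95],axis=0)*1000).round().tolist())
print([(np.round(r["uv"],1),round(r["conf"],2)) for r in imaging.mark_of("cell_mid","scene")[:2]],proj(f,[.513,.0185,.078]))
g=imaging.grab_frame("top"); cv2.imwrite('pics/t23.png',g["color"][:,:,::-1])
# expected corner overlays
o=cv2.resize(im[195:250,320:375,::-1],(770,770),interpolation=2)[:600]
c=np.array([.513,.0185])
for dx in(-.01,.01):
  for dy in(-.02,.02):
    for z in (.05,.106):
      u,v=proj(f,[c[0]+dx,c[1]+dy,z]); cv2.circle(o,(int((u-320)*14),int((v-195)*14)),4,(0,0,255),-1)
cv2.imwrite('pics/s23o.png',o)
E
```

```text
clock: 27.8
position: [0.5137, 0.0186, 0.0683]
tool_rot: [3.141, -0.0, 1.577]
force: [1.0, 0.2, 0.0]
grip_width: 0.0197
at [513.7  18.6  68.3] yaw 90.4 t 27.80 F [1.  0.2 0. ] grip 19.7
turn_z -0.0 shift x -0.1 y -0.7 z 0.3
cell 0.7 [349. 223.  14.  18.] [[504.0, 13.0, 56.0], [519.0, 36.0, 81.0], [524.0, 41.0, 109.0]]
cell_frost_a 0.45 [347. 225.  16.  14.] [[519.0, 5.0, 52.0], [522.0, 31.0, 64.0], [524.0, 37.0, 102.0]]
[(array([229.6, 153.7]), 0.64), (array([351.9, 217.2]), 0.45)] (np.float64(346.5603101012071), np.float64(220.08303375275995))
```

View pics/s23.png

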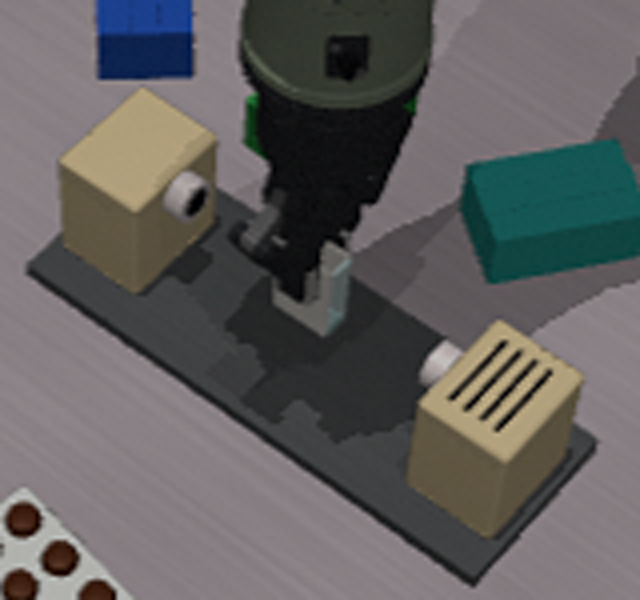

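View pics/s23o.png

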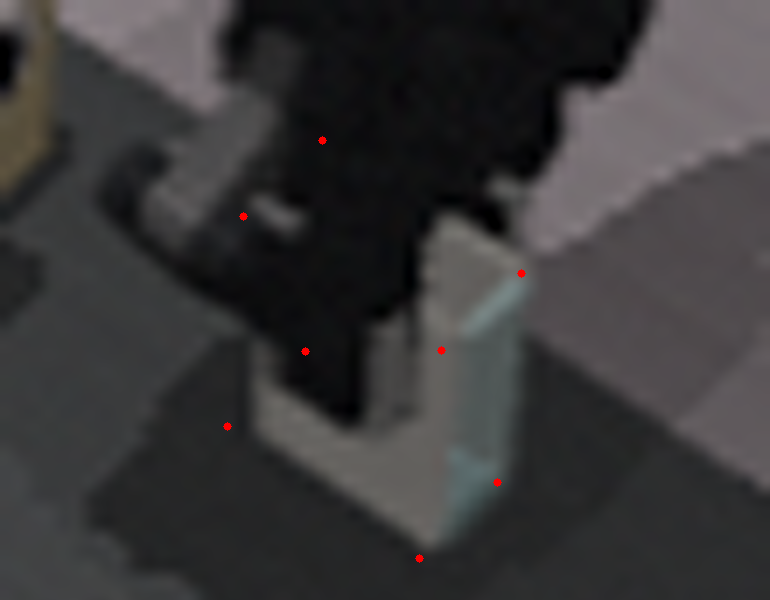

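View pics/t23.png

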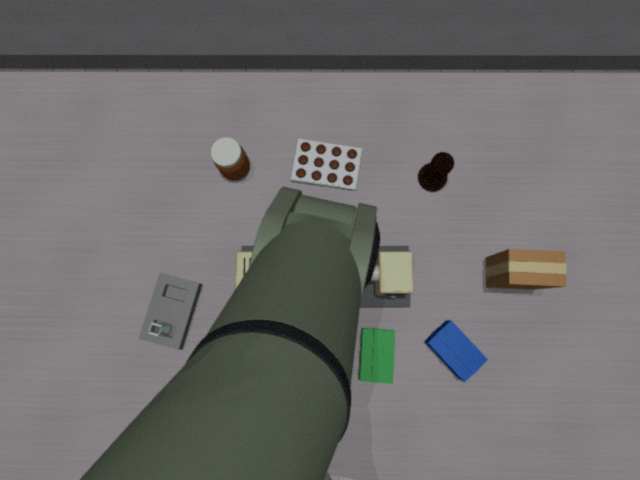

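The overlay fits the cell within about 1 px, the column is still standing and the short cell is untouched. I let it settle briefly, then hand in.

```bash

python3 -m handwheel '[{"offset":[0,-0.6,0],"rot":[0,0,0],"claw":-0.8},{"offset":[0,0,0],"rot":[0,0,0],"claw":-0.8},{"offset":[0,0,0],"rot":[0,0,0],"claw":-0.8},{"offset":[0,0,0],"rot":[0,0,0],"claw":-0.8},{"offset":[0,0,0],"rot":[0,0,0],"claw":-0.8}]' 30
python3 -c "
from h import *
togo(513,18.5,68,90.4)
print(bot.job_done())"
```

```text
clock: 28.55
position: [0.5127, 0.0185, 0.0677]
tool_rot: [-3.142, 0.0, 1.577]
force: [-0.3, 0.6, -1.9]
grip_width: 0.0192
at [512.7  18.5  67.7] yaw 90.4 t 28.55 F [-0.3  0.6 -1.9] grip 19.2
turn_z -0.0 shift x -0.0 y 0.3 z -0.3
the job is handed in; nothing more can be done
None
```

I stacked both cartons on the lone carton, carton_top in the middle and carton_low on top. I handed in at 28.6 s holding the long cell by its frosted faces in the middle of the light path. No verdict was reported.

**Column:** seen after release, the top faces of all three cartons lay within about 2 mm and 2° of each other in each camera, and the column looked flush.

**Cell:** the tool stood within 0.5 mm of the target I measured for the middle of the light path, turned 90.4° to match the reader. The cell hung upright, clear of the reader, gripped at 19.2 mm. I worked out its middle at about 78 mm above the bench from where I gripped it; I did not measure that directly at the end.

**Other things:** in the last top view the short cell, jar, tower, mould and the blue and green look-alikes had not visibly moved. The arm hid the turquoise one there, but the scene camera showed it in place.

**Checks that disagreed or came close:**
- **Fingertips:** the cameras showed them about 10–25 mm farther back than the stated tool geometry, so I set the grasp depths from the pictures.
- **Cameras:** the two differ by about 3 mm in y and 2 mm in z. I averaged them or used one camera for both pick-up and placing.
- **cell_mid network:** on the last picture its best mark was false, on the carton column. The mark on the cell itself had a lower value and sat about 6 px from where I expected it.
- **Force:** setting down the first carton briefly read 41 N at the wrist, through the held carton, before I backed off. That is below the 120 N wrist limit, and I do not think it counts against the 40 N limit on the gripper's body.

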